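Drive a pond light home in its sloping block

ROBOT

A 6-joint arm with a two-finger parallel gripper is mounted at the origin on the work surface. World frame = base frame: x ahead of the robot, y to its left, z up, the work surface at z = 0. Lengths are in m, angles in rad, forces in N, time in s.
With the tool pointing down it reaches from about 0.4 to 0.925 m from the base axis. Payload 12.5 kg.
Tool frame: the origin (TCP) lies on the centre line of the jaws, within the pads' length; the fingertips stand 25 mm ahead of it and the grasp point (between the pads) lies 6 mm ahead of it; z points along the fingers, y is the direction in which the jaws open and shut (so a half turn about z gives the same grasp; the last joint's range is limited). The gripper opens to 95 mm and grips with 3 to 60 N. Pads are 20 mm wide; open, the fingers measure 119 mm over their backs; the gripper's body (75 mm by 180 mm) begins 59 mm behind the grasp point.
Start: joints at [1.06, 0.491, 1.559, -0, 1.092, -0.106], TCP at [0.246, 0.575, 0.24] pointing down, gripper open.
Joint ranges: [-3.1, 3.1], [-0.84, 2.19], [0.05, 2.79], [-1.13, 4.28], [0.06, 2.93], [-2.69, 2.69]. Speed limits (rad/s): [2.22, 2.22, 2.79, 3.14, 3.14, 3.14].

INTERFACE

Orientations are given as a rotation vector (axis times angle).
In Python, from rig import env, optics, ticket, cut_out gives the robot as it stands.
- The arm moves only by the tool step_arm, never from a script. Its argument "targets" is a list of rows, each a list of 7 numbers: the shift along the tool's x, y, z in m, then the turn, a rotation vector about the tool's x, y, z in degrees, then the closure, from 0 (fully open) to 1 (shut). A call has 1 to 20 rows; each row shifts and turns the commanded pose from where the row before left it, along the tool's axes as they then stand; what a row does not reach is not made up. A row lasts 1/12 s, in which the tool goes at most 41.7 mm and 7.16 degrees, less where a joint would pass 70% of its speed; a pose out of reach is approached as far as the arm can. A call with a gripper value outside its range is refused whole. The fingers move at their own pace and stop on an object; "grip_force" is the grip in N (left out, the last holds). Time passes only in rows, so rows that do not move let the fingers close. It gives the time, the measured TCP pose, the force and the opening at its end, in the units of the state.
- env.get_state(): the state, without advancing time (a new reading comes with each control period).
- optics.camera(name): name is "side" or "top"; returns a dict with "frame" (480x640x3 uint8, blue, green, red), "intrinsics" (3x3 intrinsics, pixels), "pose" (4x4, takes a point from camera to world coordinates). Camera axes: x right, y down, z forward; pixel columns grow to the right and rows downward; lengths in m; the calibration is good to about 2 mm. A picture is of the moment at which its call begins. There is no depth.
- ticket.job_done(): hands the job in, once; it reports no verdict.
Trained networks look in the newest picture that a camera, given by its name, has taken for a name from the list of things; names that differ only in an ending like _2 or _b are one class to them, and where a whole thing is asked for, a point or a joint stands for the part that bears it (a point fixed in the world has none). Each returns a list of dicts, best first, with "score" (0 to 1); they miss things now and then, are a little off and sometimes report something else, mostly with a low value. They report only what shows in the picture. A call takes as long as a camera call. They do not tell look-alikes from the thing itself.
- cut_out(camera, target): "region" (480x640 bool, what is visible of it) and "box" ([left, top, right, bottom] in pixels, round what is visible of it).
The state is a dict: "t": time; "qpos": joint angles; "joint_velocities": joint speeds; "joint_torque": joint torques, N m; "tcp_pos": TCP position; "orientation": TCP orientation; "wrist_force": force on the tool from outside, world axes, zero at the start; "torque": the same for the moment, N m; "width": finger opening in m.
Only numpy, scipy, OpenCV 4.12 (cv2) and the standard library are available. Lean on these libraries where they do the work, as an engineer would, in place of code of your own. Each camera call takes 0.05 s, during which the arm holds its last target.

TASK

Pick up the flanged light can by its cross-bar and set it into the collar that stands proud of the sloping concrete block, turned so that the notch in its skirt drops over the lug and the flange sits right down on the collar. Then let go and tap the can and collar home with the closed fingers, pushing on the flange a few millimetres at a time, alternately on opposite sides, and never on the bar, keeping the collar nearly square to its bore all the way, until the flange lies flush on the block all round. Leave the potted fern, the paver and the cobble where they are, and finish with your hand off the can.

Things in the scene. Friction and masses are not known exactly. Their poses are not given: they have to be found in the camera images.
- can: Bare aluminium light can, loose, 156 mm across, 56 mm high, about 0.4 kg, standing flange-up on its skirt. Origin: centre of the flange's underside (26 mm above the table at the start), z up out of the can, x towards its boss and notch. Flange: flat ring, radius 44 to 78 mm, z 0 to 8 mm.
- bail: The can's cross-bar, part of the can, to carry it by; same origin and axes as the can. 12 mm thick along x, 94 mm long along y, top at z = 30 mm. Only for carrying: more than 5 N on it with the collar already driven below 14 mm proud counts as driving by the bar.
- skirt (a point): Centre of the lower edge of the can's skirt (z = -26 mm of the can), axes as the can. Skirt: outside radius 54 mm, only 50 mm over its lowest 12 mm, inside radius 46 mm. Those lowest 12 mm have one notch, about 19 mm wide, at the can's +x.
- boss (a point): Top of the small boss (14 x 16 mm, 6 mm high) on the flange right above the notch, 62 mm from the can's axis at its +x: it shows where the notch is.
- stand: Grey concrete block 190 x 190 x 45 mm fixed at a 30 degree slope on a timber stand, its face looking up and roughly towards the robot. Origin on the table under the bore's centre; the centre of the face lies 112 mm above it; x points to the high side.
- bore: The round bore (139 mm) in the block. Origin: its centre, in the plane of the block's face; z along the bore axis out of the face (30 degrees from vertical); x uphill in the face. Home, the can's flange, wider than the bore, lands on the face as a hard stop, the can's origin on this origin.
- collar: Dark steel collar, 132 mm outside and 117 mm inside diameter, 34 mm deep, closed below, tight in the bore. Origin: centre of its top edge, z out of its mouth, x to its lug. Starts 18 to 20 mm proud and up to 2 degrees cocked; must never be cocked more than 0.085 rad. Stays put by itself; yields from about 8 N (15 to 20 N at 40 mm/s); the pushed side sinks, the opposite side about stays or rises a little.
- lug (a point): Top of the lug inside the collar at its +x (uphill) side, 11 mm wide, radius 44 to 57 mm, 16 mm below the collar's top edge. With the can's notch over it the flange rests on the collar's top edge (can and collar origins coincide); otherwise the can stays 10 mm high.
- pot: Terracotta pot with a fern, 98 mm wide, 88 mm high without the leaves, bystander. Origin at the centre of its foot.
- paver: Concrete paver 100 x 200 x 60 mm, bystander. Origin at the centre of its underside.
- cobble: Rounded river cobble 112 mm wide, 50 mm high, bystander. Origin at the centre of its underside.
Things that resemble listed ones, but are neither listed nor needed, are in the scene too. Leave any brown or orange look-alike of the can alone.

How it is judged:
By the outcome, as a careful person would: the job done as asked, in the order asked, and still so for the second after the job is handed in, with the robot touching nothing.
It also fails if it takes over 67 s, if anything falls off the work surface, if the arm or the gripper's body presses on something with over 40 N, if the wrist force passes 120 N, or if a joint passes its speed limit or range.

## Working session

There is one attempt and no reset: what is moved stays moved. The work goes in short steps, Python scripts to look and compute and a tool call to move; the robot and the scene stay as the last step left them, time stands still between calls to the robot, and variables do not carry over. Pictures are saved under pics/ and viewed, and the job is handed in when it is done.

Besides the shell and the picture viewer there is one more tool, called after "Call:" as name([rows], argument=value, ...), one row to a line, values as JSON. step_arm: Moves the arm, as the interface text tells. Its arguments: {"type":"object","properties":{"targets":{"type":"array","items":{"type":"array","items":{"type":"number"}}},"grip_force":{"type":"number"}},"required":["targets"]}

```bash
ls; mkdir -p pics; python3 - <<'E'
from rig import env, optics, ticket, cut_out
import cv2
print(env.get_state())
for n in ("side","top"):
    c=optics.camera(n); cv2.imwrite(f"pics/{n}0.png",c["frame"]); print(n,c["intrinsics"],c["pose"])
    for t in ("can","collar","stand","bore","boss","lug","bail","pot","paver","cobble"):
        print(n,t,[(round(d["score"],2),[int(v) for v in d["box"]],int(d["region"].sum())) for d in cut_out(n,t)])
E
```

```text
pics
{'t': 0.0, 'qpos': array([ 1.06041798e+00,  4.91553186e-01,  1.55944460e+00, -1.66847045e-05,
        1.09169246e+00, -1.05626915e-01]), 'joint_velocities': array([-0.00055694, -0.00057244,  0.00237636, -0.00022041,  0.00020781,
       -0.00069975]), 'joint_torque': array([ 2.64660885e-03, -6.12662816e+01, -2.58183807e+01,  6.93054381e-02,
        4.82895377e-02, -2.33588225e-04]), 'tcp_pos': array([0.24601234, 0.57431435, 0.23906736]), 'orientation': array([-6.31375115e-01, -3.07716837e+00,  1.64983408e-03]), 'wrist_force': array([ 0.05892112, -0.70410066,  0.08080011]), 'torque': array([-0.01980215,  0.02215546,  0.04353165]), 'width': 0.0947688226112324}
side [[596.41692494   0.         317.53077986]
 [  0.         596.41692494 231.94218297]
 [  0.           0.           1.        ]] [[ 9.10896605e-01 -2.52874719e-01  3.26070164e-01  8.12493091e-02]
 [-4.12633540e-01 -5.56369043e-01  7.21239939e-01 -1.07961343e+00]
 [-9.68001768e-04 -7.91522497e-01 -6.11139263e-01  1.04910501e+00]
 [ 0.00000000e+00  0.00000000e+00  0.00000000e+00  1.00000000e+00]]
side can [(0.93, [328, 279, 
[... 1356 characters left out ...]
257], 1928), (0.3, [204, 190, 281, 277], 5598), (0.15, [350, 211, 406, 261], 1735)]
top stand [(0.97, [205, 190, 281, 277], 5648)]
top bore [(0.93, [218, 203, 272, 257], 1949)]
top boss [(0.74, [352, 210, 404, 262], 1656), (0.6, [407, 301, 463, 357], 1842), (0.58, [336, 287, 395, 340], 1994), (0.44, [219, 206, 269, 257], 1944), (0.41, [205, 192, 284, 274], 5565)]
top lug [(0.83, [218, 206, 270, 256], 1922)]
top bail [(0.74, [351, 307, 381, 320], 161), (0.62, [425, 316, 453, 341], 196), (0.51, [363, 226, 395, 242], 162)]
top pot [(0.69, [277, 143, 336, 195], 1426)]
top paver [(0.74, [135, 223, 181, 293], 2872), (0.72, [205, 192, 284, 278], 5694)]
top cobble [(0.6, [460, 242, 498, 278], 1130)]
```

View pics/side0.png

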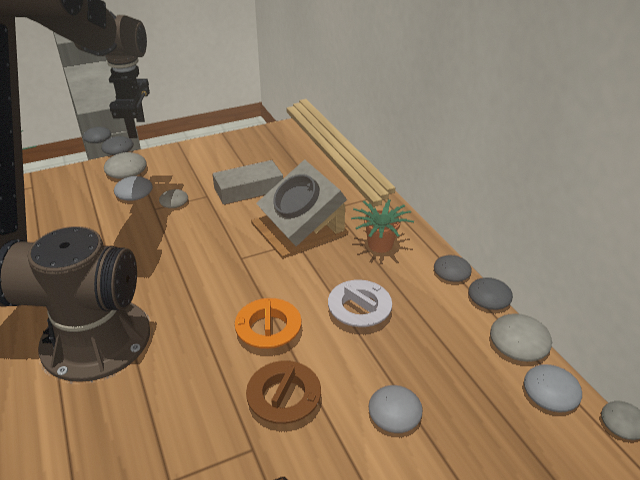

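View pics/top0.png

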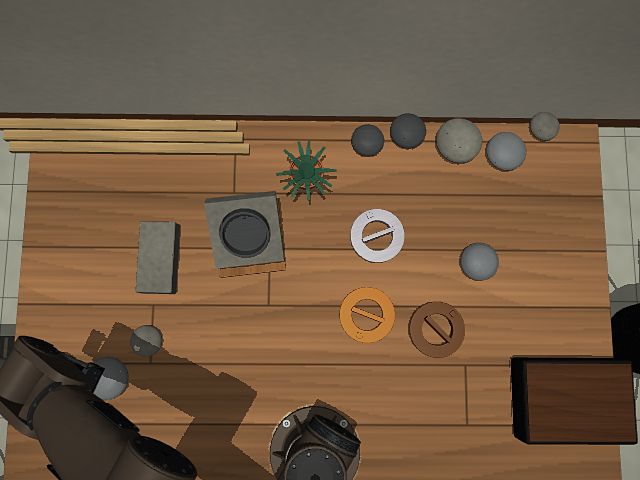

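```bash
python3 - <<'E'
import cv2,numpy as np
a=cv2.imread("pics/top0.png")
cv2.imwrite("pics/top0z.png",cv2.resize(a[190:360,190:480],None,fx=2.7,fy=2.7,interpolation=cv2.INTER_CUBIC))
a=cv2.imread("pics/side0.png")
cv2.imwrite("pics/side0z.png",cv2.resize(a[150:440,220:430],None,fx=2.05,fy=2.05,interpolation=cv2.INTER_CUBIC))
E
```

```text
(no output)
```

View pics/top0z.png

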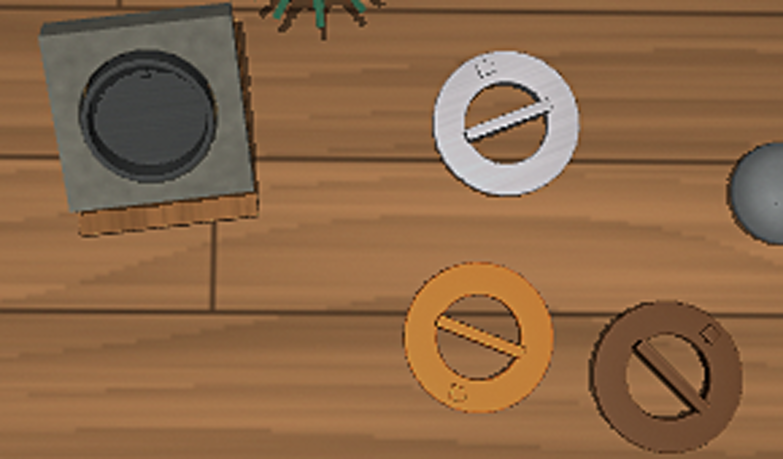

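View pics/side0z.png

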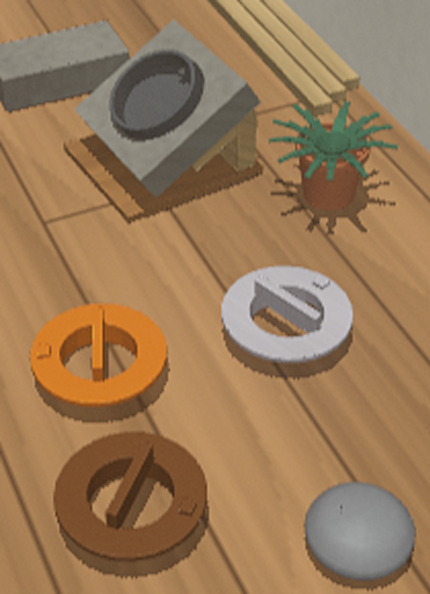

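Top view: the bare aluminium can is at (377,236) with its boss at about (370,215). The collar is at (245,233) on the block, with its lug at the uphill side, (244,217). The orange and brown look-alikes at (367,315) and (437,329) stay where they are. Next I fit the models to the outlines.

```bash
cat > h.py <<'E'
import numpy as np,cv2
from scipy.optimize import least_squares
from scipy.spatial.transform import Rotation as R
def proj(c,P):
    T=np.linalg.inv(c["pose"]); p=P@T[:3,:3].T+T[:3,3]; q=p@c["intrinsics"].T
    return q[:,:2]/q[:,2:]
def hullof(mask):
    n,l,s,_=cv2.connectedComponentsWithStats(mask.astype(np.uint8)); i=1+np.argmax(s[1:,4])
    k=cv2.findContours((l==i).astype(np.uint8),cv2.RETR_EXTERNAL,cv2.CHAIN_APPROX_NONE)[0][0][:,0]
    return k
def resid(c,P,pts):
    h=cv2.convexHull(proj(c,P).astype(np.float32))
    return np.array([cv2.pointPolygonTest(h,(float(a),float(b)),True) for a,b in pts])-0.5
a=np.linspace(0,2*np.pi,120,endpoint=False)
def circ(r,z): return np.c_[r*np.cos(a),r*np.sin(a),0*a+z]
def yawR(y): return R.from_euler('z',y).as_matrix()
def boreT(x,y,yaw):
    T=np.eye(4); # x uphill in face
    T[:3,:3]=yawR(yaw)@R.from_euler('y',-np.pi/6).as_matrix(); T[:3,3]=[x,y,.112]; return T
def tf(T,P): return P@T[:3,:3].T+T[:3,3]
E
cat > m1.py <<'E'
from h import *
from rig import optics,cut_out
C={n:optics.camera(n) for n in("top","side")}
# can
K={};vis={n:C[n]["frame"].copy() for n in C}
for n,box in(("top",(340,200,412,272)),("side",(318,270,400,335))):
    f=C[n]["frame"]; s=cv2.cvtColor(f,cv2.COLOR_BGR2HSV); m=np.zeros(f.shape[:2],bool)
    l,t,r,b=box; m[t:b,l:r]=((s[...,1]<45)&(s[...,2]>120))[t:b,l:r]
    K[n]=cv2.convexHull(hullof(m))[:,0]; K[n]=hullof(m)
def f(p,n): 
    P=np.r_[circ(.078,.034),circ(.078,.026)]+[p[0],p[1],0]
    return resid(C[n],P,K[n])
for ns in(("top",),("side",),("top","side")):
    o=least_squares(lambda p:np.concatenate([f(p,n) for n in ns]),[.58,-.1],loss="soft_l1",diff_step=1e-3)
    print("can",ns,o.x.round(4),np.sqrt(np.mean(o.fun**2)).round(2))
can=o.x
# yaw by boss dark outlines / bail
s=cut_out("top","bail"); 
for n in C:
  for d in cut_out(n,"bail"):
    ys,xs=np.nonzero(d["region"]); mx=np.array([xs.mean(),ys.mean()])
    # back-project to z=.056
    c=C[n]; ray=lambda u,z:(lambda d0:c["pose"][:3,3]+d0*(z-c["pose"][2,3])/d0[2])(c["pose"][:3,:3]@np.linalg.inv(c["intrinsics"])@np.r_[u,1])
    P=np.array([ray(np.r_[x,y],.05)[:2] for x,y in zip(xs,ys)]); w,v=np.linalg.eigh(np.cov(P.T))
    print(n,"bail c",P.mean(0).round(3),"yaw of x(=long-90)",np.degrees(np.arctan2(v[1,1],v[0,1])).round(1)-90,np.sqrt(w).round(4))
c=C["top"];print("boss top",ray and (lambda u:(lambda d0:(c["pose"][:3,3]+d0*(.040-c["pose"][2,3])/d0[2]))(c["pose"][:3,:3]@np.linalg.inv(c["intrinsics"])@np.r_[u,1]))(np.r_[369.7,215.2])-np.r_[can,0])
# block
KB={}
for n in C:
    r=[d for d in cut_out(n,"stand") if d["score"]>.5][0]["region"]
    f0=C[n]["frame"]; s=cv2.cvtColor(f0,cv2.COLOR_BGR2HSV)
    m=(cv2.dilate(r.astype(np.uint8),np.ones((7,7)))>0)&(s[...,1]<62)
    m=cv2.morphologyEx(m.astype(np.uint8),cv2.MORPH_OPEN,np.ones((3,3)))
    KB[n]=cv2.convexHull(hullof(m))[:,0]; k=hullof(m); 
    h=cv2.convexHull(k); KB[n]=np.array([p for p in k if abs(cv2.pointPolygonTest(h,(float(p[0]),float(p[1])),True))<1.5])
    vis[n][m>0]=vis[n][m>0]//2+np.array([0,100,0],np.uint8)
B=np.array([[x,y,z] for x in(-.095,.095) for y in(-.095,.095) for z in(0,-.045)])
def g(p,n): return resid(C[n],tf(boreT(*p),B),KB[n])
for ns in(("top",),("side",),("top","side")):
    o=least_squares(lambda p:np.concatenate([g(p,n) for n in ns]),[.58,.14,.1],loss="soft_l1",diff_step=1e-3)
    print("bore",ns,o.x.round(4),np.sqrt(np.mean(o.fun**2)).round(2))
b=o.x;T=boreT(*b)
def draw(P,col):
    for n in C:
        cv2.polylines(vis[n],[np.round(proj(C[n],P)*8).astype(np.int32)],True,col,1,cv2.LINE_AA,3)
draw(tf(T,np.array([[1,1,0],[1,-1,0],[-1,-1,0],[-1,1,0]])*.095),(0,0,255));draw(tf(T,circ(.066,.019)),(0,0,255));draw(tf(T,circ(.0585,.019)),(255,255,0))
draw(tf(T,np.array([[.0505,0,.003],[.0505,0.0001,.003]])),(0,255,255))
draw(circ(.078,.034)+[*can,0],(0,0,255));
np.savez("m1.npz",can=can,bore=b)
A=[cv2.resize(vis["top"][185:280,195:415],None,fx=3.5,fy=3.5),cv2.resize(vis["side"][150:335,220:410],None,fx=3,fy=3)]
cv2.imwrite("pics/m1a.png",A[0]);cv2.imwrite("pics/m1b.png",A[1])
E
python3 m1.py
```

```text
can ('top',) [ 0.6017 -0.1756] 0.47
can ('side',) [ 0.6036 -0.1708] 0.61
can ('top', 'side') [ 0.6024 -0.1735] 0.82
top bail c [0.785 0.031] yaw of x(=long-90) 77.80000000000001 [0.0293 0.0345]
top bail c [ 0.6   -0.173] yaw of x(=long-90) 21.0 [0.004  0.0248]
top bail c [ 0.378 -0.138] yaw of x(=long-90) -21.0 [0.0036 0.025 ]
top bail c [ 0.331 -0.343] yaw of x(=long-90) -225.5 [0.0046 0.0246]
side bail c [ 0.336 -0.343] yaw of x(=long-90) -43.3 [0.0058 0.0289]
side bail c [ 0.375 -0.147] yaw of x(=long-90) -20.299999999999997 [0.0039 0.0303]
side bail c [ 0.599 -0.179] yaw of x(=long-90) 16.599999999999994 [0.0099 0.0289]
boss top [0.05496999 0.01958603 0.04      ]
bore ('top',) [0.593  0.1935 0.1234] 0.36
bore ('side',) [0.5935 0.1994 0.1326] 1.74
bore ('top', 'side') [0.5929 0.1945 0.1226] 1.39
```

View pics/m1a.png

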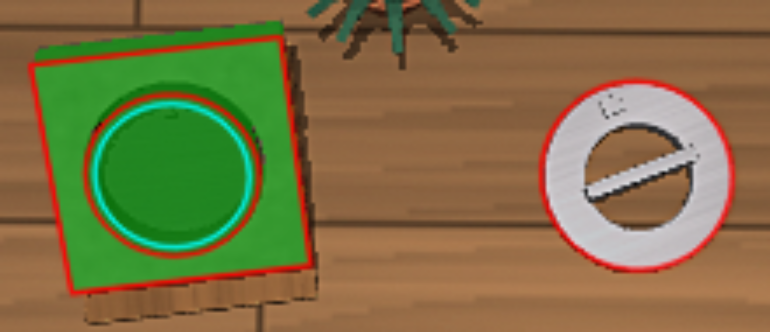

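View pics/m1b.png

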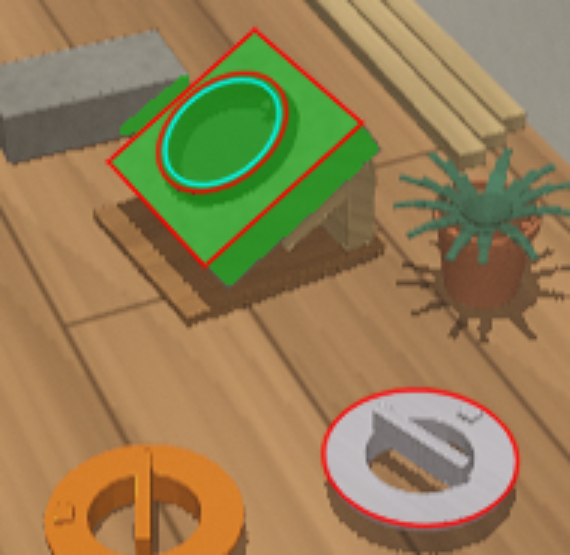

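The block and can outlines fit to under 0.5 px in the top view. The side mask of the block leaked onto the paver. I'll fix that and measure the collar's proud height and tilt.

```bash
cat > m2.py <<'E'
from h import *
import sys
from rig import optics,cut_out
C={n:optics.camera(n) for n in("top","side")}
tag=sys.argv[1]
b=np.load("m1.npz")["bore"]
B=np.array([[x,y,z] for x in(-.095,.095) for y in(-.095,.095) for z in(0,-.045)])
vis={}
S={}
for n in C:
    f0=C[n]["frame"];s=cv2.cvtColor(f0,cv2.COLOR_BGR2HSV)
    g=cv2.cvtColor(f0,cv2.COLOR_BGR2GRAY)
    hb=proj(C[n],tf(boreT(*b),circ(.08,.0)+[0,0,0]))
    m=np.zeros(g.shape,np.uint8);cv2.fillPoly(m,[hb.astype(np.int32)],1)
    face=np.median(g[(m>0)][g[m>0]>np.percentile(g[m>0],85)])
    S[n]=((m>0)&(g<0.68*face)).astype(np.uint8)
    print(n,"face",face,S[n].sum())
    v=cv2.resize(f0,None,fx=6,fy=6,interpolation=cv2.INTER_CUBIC)
    k=hullof(S[n]);cv2.polylines(v,[(k*6+3).astype(np.int32)],True,(0,255,0),1)
    cx,cy=(hb.mean(0)*6).astype(int); vis[n]=v[cy-200:cy+200,cx-200:cx+200]
cv2.imwrite(f"pics/col{tag}.png",np.hstack([vis["top"],vis["side"]]))
E
python3 m2.py a
```

```text
top face 111.0 1990
side face 139.0 869
```

View pics/cola.png

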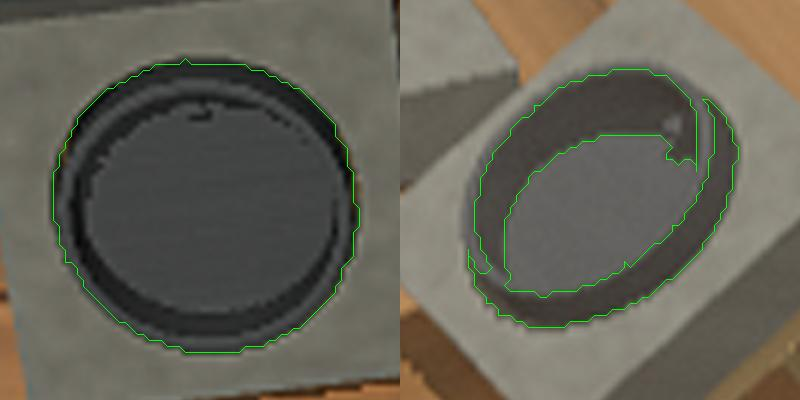

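```bash
sed -i 's/0.68\*face/(.68 if n=="top" else .84)*face/' m2.py; cat >> m2.py <<'E'
KB={}
for n in C:
    s=cv2.cvtColor(C[n]["frame"],cv2.COLOR_BGR2HSV)
    h=cv2.convexHull(proj(C[n],tf(boreT(*b),B*[1.05,1.05,1.1])).astype(np.int32)); m=np.zeros(S[n].shape,np.uint8);cv2.fillConvexPoly(m,h,1)
    h0=cv2.convexHull(proj(C[n],tf(boreT(*b),B)).astype(np.float32))
    m=((m>0)&(s[...,1]<62)).astype(np.uint8);m=cv2.morphologyEx(m,cv2.MORPH_OPEN,np.ones((3,3)))
    KB[n]=np.array([p for p in hullof(m) if abs(cv2.pointPolygonTest(h0,(float(p[0]),float(p[1])),True))<3])
def cp(p):  # bx,by,yaw, h, rx, ry, top shift(2), side shift (2)
    T=boreT(*p[:3]); Rc=R.from_rotvec([p[4],p[5],0]).as_matrix()
    top=(circ(.066,0)@Rc.T)+[0,0,p[3]]
    return T,top
def F(p):
    T,top=cp(p);r=[]
    for i,n in enumerate(C):
        sh=p[6+2*i:8+2*i]
        r.append(.7*resid(C[n],tf(T,B),KB[n]-sh)); r.append(resid(C[n],np.r_[tf(T,circ(.0695 if OPT else .066,0)),tf(T,top)],hullof(S[n])-sh)*1.5)
    return np.concatenate(r+[p[6:10]*6])
for OPT in(0,1):
    o=least_squares(F,[*b,.019,0,0,0,0,0,0],loss="soft_l1",x_scale=[.01,.01,.05,.01,.03,.03,1,1,1,1],diff_step=1e-3)
    J=np.linalg.pinv(o.jac.T@o.jac)
    print("opt",OPT,"bore",o.x[:3].round(4),"h mm",(o.x[3]*1e3).round(1),"tilt deg",np.degrees(o.x[4:6]).round(2),"shift px",o.x[6:].round(2),"cost",round(o.cost,1))
np.savez("m2.npz",p=o.x)
E
python3 m2.py a
```

```text
top face 111.0 1986
side face 139.0 1542
opt 0 bore [0.5945 0.1933 0.1319] h mm 23.5 tilt deg [-4.1  -0.16] shift px [0. 0. 0. 0.] cost 223.4
opt 1 bore [0.593  0.194  0.1247] h mm 22.6 tilt deg [-5.   -2.05] shift px [0. 0. 0. 0.] cost 97.3
```

Poses agree well enough to act:

| Thing | Position | Notes |
|---|---|---|
| Can | (0.602, -0.1745) | x-yaw about 20°; bail and boss agree |
| Bore | (0.593, 0.194) | yaw about 7° |

Next is a planner helper that works out how far to go.

```bash
cat > plan.py <<'E'
import sys; from h import *
from rig import env
def cur():
    s=env.get_state(); return np.array(s["tcp_pos"]),R.from_rotvec(s["orientation"]),s
def down(yawY): # tool y at yaw, z down
    y=np.array([np.cos(yawY),np.sin(yawY),0]);z=np.array([0,0,-1.]);return R.from_matrix(np.c_[np.cross(y,z),y,z])
def to(p,Rt,p0=None,R0=None):
    if p0 is None: p0,R0,_=cur()
    rv=np.degrees((R0.inv()*Rt).as_rotvec()); d0=R0.inv().apply(p-p0); d1=Rt.inv().apply(p-p0)
    print("turn deg",rv.round(2),"shift in old axes mm",(d0*1e3).round(1),"in new axes",(d1*1e3).round(1))
E
python3 - <<'E'
from plan import *
Rt=down(np.radians(20)); to(np.array([.602,-.1745,.24]),Rt)
E
```

```text
turn deg [ 0.   -0.   46.81] shift in old axes mm [-6.221e+02 -5.483e+02 -4.000e-01] in new axes [-8.256e+02  7.820e+01 -4.000e-01]
```

Call:
step_arm([
  [0,0,-0.006,0,0,6.69,0.5],
  [0,0,-0.006,0,0,6.69,0.5],
  [0,0,-0.006,0,0,6.69,0.5],
  [0,0,-0.006,0,0,6.69,0.5],
  [0,0,-0.006,0,0,6.69,0.5],
  [0,0,-0.006,0,0,6.69,0.5],
  [0,0,-0.006,0,0,6.67,0.5],
  [-0.0375,0.0035,0,0,0,0,0.6],
  [-0.0375,0.0035,0,0,0,0,0.6],
  [-0.0375,0.0035,0,0,0,0,0.6],
  [-0.0375,0.0035,0,0,0,0,0.6],
  [-0.0375,0.0035,0,0,0,0,0.6],
  [-0.0375,0.0035,0,0,0,0,0.6],
  [-0.0375,0.0035,0,0,0,0,0.6],
  [-0.0375,0.0035,0,0,0,0,0.6],
  [-0.0375,0.0035,0,0,0,0,0.6],
  [-0.0375,0.0035,0,0,0,0,0.6],
  [-0.0375,0.0035,0,0,0,0,0.6],
  [-0.0375,0.0035,0,0,0,0,0.6],
])

```text
t: 3.23
tcp_pos: [0.4399, 0.1642, 0.2819]
orientation: [1.802, 2.573, 0.001]
wrist_force: [1.5, 0.7, -0.7]
width: 0.038
```

Call:
step_arm([
  [-0.0375,0.0035,0,0,0,0,0.6],
  [-0.0375,0.0035,0,0,0,0,0.6],
  [-0.0375,0.0035,0,0,0,0,0.6],
  [-0.0375,0.0035,0,0,0,0,0.6],
  [-0.0375,0.0035,0,0,0,0,0.6],
  [-0.0375,0.0035,0,0,0,0,0.6],
  [-0.0375,0.0035,0,0,0,0,0.6],
  [-0.0375,0.0035,0,0,0,0,0.6],
  [-0.0375,0.0035,0,0,0,0,0.6],
  [0,0,0,0,0,0,0.6],
])

```text
t: 4.07
tcp_pos: [0.5864, -0.1457, 0.281]
orientation: [1.806, 2.569, -0.001]
wrist_force: [0.4, -0.7, -0.8]
width: 0.0379
```

```bash
python3 - <<'E'
from plan import *
p,r,s=cur();print(p,s["width"],s["qpos"],s["t"])
Rt=down(np.radians(20)); to(np.array([.602,-.1745,.052]),Rt)
E
```

```text
[ 0.58637731 -0.1456737   0.2809723 ] 0.03794341978522144 [-3.52451437e-01  4.23052203e-01  1.55933866e+00 -8.92506865e-04
  1.15807253e+00 -6.97493055e-01] 4.0667
turn deg [ 0.02  0.08 -0.21] shift in old axes mm [-32.1   4.9 229. ] in new axes [-32.4   4.8 229. ]
```

Call:
step_arm([
  [-0.016,0.0025,0.035,0,0,0,0.6],
  [-0.0164,0.0023,0.035,0,0,0,0.6],
  [0,0,0.04,0,0,0,0.6],
  [0,0,0.04,0,0,0,0.6],
  [0,0,0.02,0,0,0,0.6],
  [0,0,0,0,0,0,0.6],
])

```text
t: 4.57
tcp_pos: [0.5981, -0.1684, 0.1071]
orientation: [-1.798, -2.567, 0.003]
wrist_force: [-0.5, -0.1, 0.3]
width: 0.0385
```

```bash
python3 - <<'E'
from plan import *
from rig import optics
p,r,s=cur();print(p)
to(np.array([.602,-.1745,.052]),down(np.radians(20)))
t=optics.camera("top")["frame"];u=optics.camera("side")["frame"]
z=lambda a:cv2.resize(a,(400,400),interpolation=cv2.INTER_CUBIC)
cv2.imwrite("pics/pre.png",np.hstack([z(t[190:290,330:430]),z(u[230:340,305:415])]))
E
```

```text
[ 0.59814566 -0.16836752  0.1070813 ]
turn deg [-0.32 -0.29 -0.02] shift in old axes mm [-7.4  1.8 55. ] in new axes [-7.1  1.5 55.1]
```

View pics/pre.png

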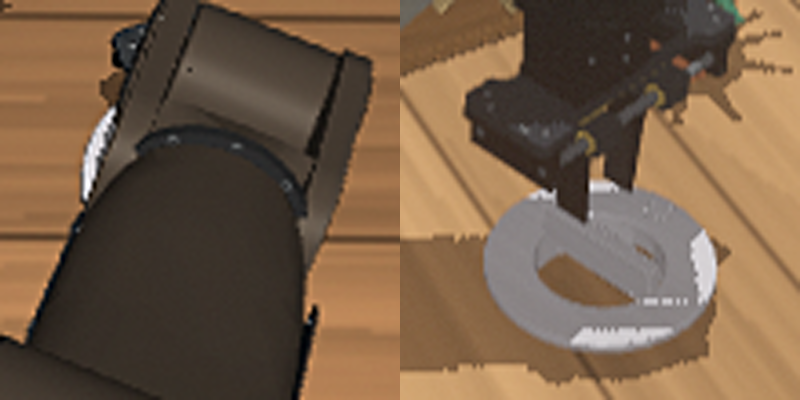

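The fingers straddle the bar in the side view and still have to move about 7 mm along it towards its centre. Then they descend and grip.

Call:
step_arm([
  [-0.0074,0.0017,0,-0.3,-0.3,0,0.6],
  [0,0,0.014,0,0,0,0.6],
  [0,0,0.014,0,0,0,0.6],
  [0,0,0.014,0,0,0,0.6],
  [0,0,0.013,0,0,0,0.6],
  [0,0,0,0,0,0,0.6],
  [0,0,0,0,0,0,0.6],
], grip_force=30)

```text
t: 5.25
tcp_pos: [0.605, -0.176, 0.0573]
orientation: [1.797, 2.567, 0.002]
wrist_force: [-0.2, 0.1, 0.4]
width: 0.0383
```

Call:
step_arm([
  [0,0,0,0,0,0,1],
  [0,0,0,0,0,0,1],
  [0,0,0,0,0,0,1],
  [0,0,0,0,0,0,1],
  [0,0,0,0,0,0,1],
], grip_force=40)

```text
t: 5.67
tcp_pos: [0.6044, -0.1758, 0.0571]
orientation: [1.797, 2.568, 0.001]
wrist_force: [-1.2, -1.1, 2.9]
width: 0.0117
```

```bash
python3 - <<'E'
from plan import *
p,r,s=cur();print(p,s["width"])
to(np.array([.602,-.1745,.052]),down(np.radians(20)))
E
```

```text
[ 0.60440373 -0.17583333  0.05711737] 0.011667205947187276
turn deg [0.28 0.31 0.02] shift in old axes mm [ 2.1 -1.8  5.1] in new axes [ 2.1 -1.8  5.1]
```

Width 11.7 mm, so the bar is gripped. I lift and plan the carry.

Call:
step_arm([
  [0,0,-0.01,0,0,0,1],
  [0,0,-0.02,0,0,0,1],
  [0,0,-0.035,0,0,0,1],
  [0,0,-0.04,0,0,0,1],
  [0,0,-0.04,0,0,0,1],
  [0,0,-0.04,0,0,0,1],
  [0,0,-0.025,0,0,0,1],
  [0,0,0,0,0,0,1],
])

```text
t: 6.33
tcp_pos: [0.6044, -0.1754, 0.273]
orientation: [1.793, 2.56, 0.006]
wrist_force: [1.0, -0.2, -3.5]
width: 0.0116
```

```bash
cat >> plan.py <<'E'
BORE=(.593,.194,.124)
TB=boreT(*BORE)
def face(pt): return tf(TB,np.array([pt]))[0]
Xb,Yb,Zb=TB[:3,0],TB[:3,1],TB[:3,2]
RP=R.from_matrix(np.c_[Yb,Xb,-Zb])   # tool: x=Yb,y=Xb,z=-Zb
E
python3 - <<'E'
from plan import *
p,r,s=cur();print(p,s["width"],s["wrist_force"],s["qpos"].round(2))
tgt=face([0,-.0015,.019+.031+.06]);print(tgt)
to(tgt,RP)
E
```

```text
[ 0.60440696 -0.1753576   0.27301505] 0.011639864584052232 [ 1.00481317 -0.2224762  -3.51242217] [-0.39  0.46  1.52 -0.    1.15 -0.74]
[0.53860782 0.18570898 0.20726279]
turn deg [-29.11  -2.83  12.74] shift in old axes mm [362.5  60.9  62.5] in new axes [366.4 -50.7  46.6]
```

Call:
step_arm([
  [0.02,0.0034,0,0,0,0,1],
  [0.034,0.0057,0,0,0,0,1],
  [0.034,0.0057,0,0,0,0,1],
  [0.034,0.0057,0,0,0,0,1],
  [0.034,0.0057,0,0,0,0,1],
  [0.034,0.0057,0,0,0,0,1],
  [0.034,0.0057,0,0,0,0,1],
  [0.034,0.0057,0,0,0,0,1],
  [0.034,0.0057,0,0,0,0,1],
  [0.034,0.0057,0,0,0,0,1],
  [0.034,0.0057,0,0,0,0,1],
  [0.001,0.0005,0,-4.85,-0.47,2.12,1],
  [0,0,0,-4.85,-0.47,2.12,1],
  [0,0,0,-4.85,-0.47,2.12,1],
  [0,0,0,-4.85,-0.47,2.12,1],
  [0,0,0,-4.85,-0.47,2.12,1],
  [0,0,0,-4.85,-0.47,2.12,1],
  [0,0,0,0,0,0,1],
  [0,0,0,0,0,0,1],
])

```text
t: 7.92
tcp_pos: [0.5358, 0.1849, 0.264]
orientation: [1.823, 2.066, 0.543]
wrist_force: [-0.6, -0.9, -4.5]
width: 0.0117
```

```bash
cat > look.py <<'E'
from plan import *; import sys
from rig import optics
C={n:optics.camera(n) for n in("top","side")}
t,u=C["top"]["frame"],C["side"]["frame"]
z=lambda a:cv2.resize(a,(400,400),interpolation=cv2.INTER_CUBIC)
cv2.imwrite(f"pics/{sys.argv[1]}.png",np.hstack([z(t[180:280,195:295]),z(u[130:250,240:360])]))
E
python3 look.py carry; python3 - <<'E'
from plan import *
p,r,s=cur();print(p,s["width"],s["wrist_force"],s["qpos"].round(2))
to(face([0,-.0015,.019+.031+.06]),RP)
E
```

```text
[0.53721519 0.18497642 0.26475895] 0.011676373677251268 [ 0.46066103  0.03180472 -3.81729149] [ 0.24  0.25  1.98 -0.13  0.41  0.22]
turn deg [-0.63 -0.22 -0.05] shift in old axes mm [  0.3 -26.9  50.8] in new axes [  0.6 -27.5  50.5]
```

View pics/carry.png

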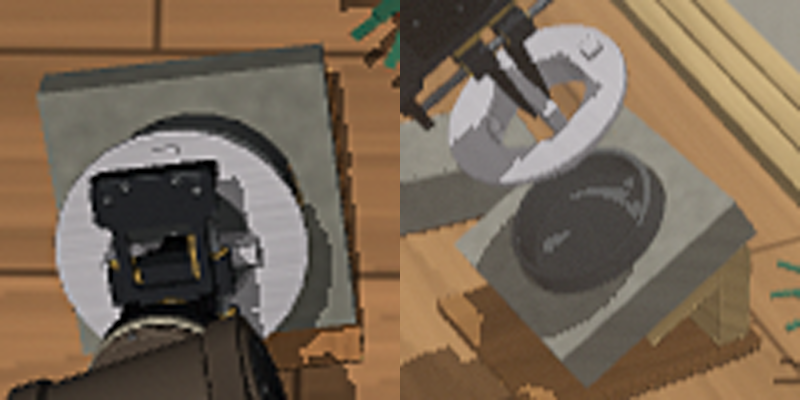

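The can is held with its boss uphill, tilted parallel to the face. I align it over the bore, then check the held can's outline against the prediction.

Call:
step_arm([
  [0,-0.014,0,-0.6,-0.2,0,1],
  [0.0003,-0.0131,0,0,0,0,1],
  [0,0,0.025,0,0,0,1],
  [0,0,0.025,0,0,0,1],
  [0,0,0.012,0,0,0,1],
  [0,0,0,0,0,0,1],
  [0,0,0,0,0,0,1],
])

```text
t: 8.6
tcp_pos: [0.5447, 0.1861, 0.1975]
orientation: [1.817, 2.054, 0.551]
wrist_force: [0.8, -0.5, -3.9]
width: 0.0118
```

```bash
cat > canfit.py <<'E'
from look import *
p,r,s=cur();print(p,s["width"],s["wrist_force"])
to(face([0,-.0015,.019+.031]),RP)
vis={n:C[n]["frame"].copy() for n in C};K={}
# predicted can pose from tool
Rc=np.c_[r.as_matrix()[:,1],r.as_matrix()[:,0],-r.as_matrix()[:,2]]
o=p+r.apply([.0015,0,.031]); T=np.eye(4);T[:3,:3]=Rc;T[:3,3]=o
print("pred can in bore frame mm",(TB[:3,:3].T@(o-TB[:3,3])*1e3).round(1))
for n in C:
    f=C[n]["frame"];s=cv2.cvtColor(f,cv2.COLOR_BGR2HSV)
    cv2.polylines(vis[n],[np.round(proj(C[n],tf(T,circ(.078,.008)))*8).astype(np.int32)],True,(0,0,255),1,cv2.LINE_AA,3)
    cv2.polylines(vis[n],[np.round(proj(C[n],tf(TB,circ(.066,.019)))*8).astype(np.int32)],True,(0,255,0),1,cv2.LINE_AA,3)
    for b in([[.055,-.008,.014],[.069,-.008,.014],[.069,.008,.014],[.055,.008,.014]],):
        cv2.polylines(vis[n],[np.round(proj(C[n],tf(T,np.array(b)))*8).astype(np.int32)],True,(255,0,0),1,cv2.LINE_AA,3)
cv2.imwrite(f"pics/{sys.argv[1]}f.png",np.hstack([z(vis["top"][180:280,195:295]),z(vis["side"][130:250,240:360])]))
E
python3 canfit.py al
```

```text
[0.5445262  0.18625529 0.19876978] 0.011358189679436206 [ 0.62635351  0.40426974 -4.50876269]
turn deg [ 0.15 -0.01 -0.11] shift in old axes mm [ 0.2 -1.  49.7] in new axes [ 0.2 -0.9 49.7]
pred can in bore frame mm [ 1.  -0.2 68.7]
```

View pics/alf.png

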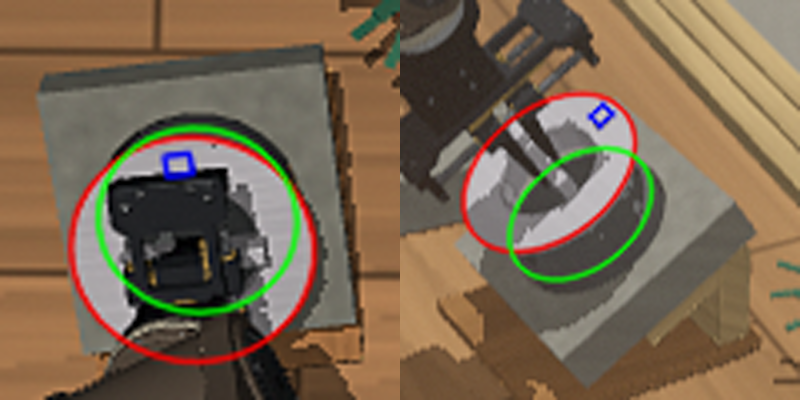

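Prediction and picture agree to about 1 px. Lowering into the collar.

Call:
step_arm([
  [0,-0.0008,0.01,0,0,0,1],
  [0,0,0.01,0,0,0,1],
  [0,0,0.006,0,0,0,1],
  [0,0,0.004,0,0,0,1],
  [0,0,0.003,0,0,0,1],
  [0,0,0.003,0,0,0,1],
  [0,0,0,0,0,0,1],
])

```text
t: 9.28
tcp_pos: [0.5618, 0.1884, 0.1659]
orientation: [1.817, 2.053, 0.553]
wrist_force: [-0.1, -0.0, -4.3]
width: 0.0117
```

```bash
python3 canfit.py d1
```

```text
[0.56171149 0.18846641 0.16643733] 0.011523685958616577 [ 1.03613484  0.44787266 -4.25840512]
turn deg [ 0.13 -0.02 -0.11] shift in old axes mm [ 0.1  0.2 13. ] in new axes [ 0.1  0.3 13. ]
pred can in bore frame mm [-0.2 -0.1 32. ]
```

View pics/d1f.png

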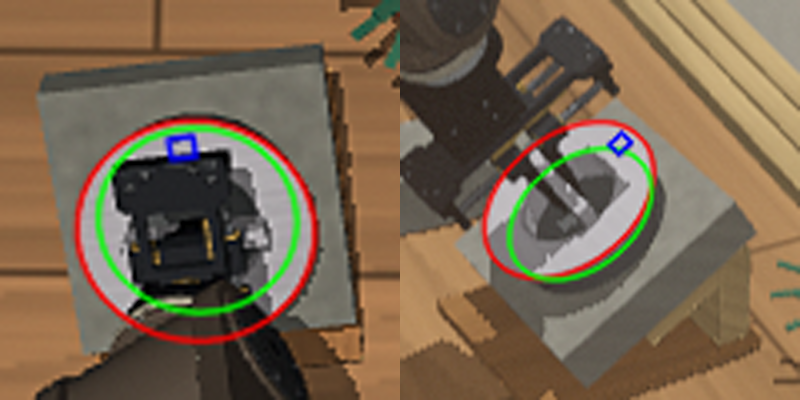

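Call:
step_arm([
  [0,0,0.002,0,0,0,1],
  [0,0,0.002,0,0,0,1],
  [0,0,0,0,0,0,1],
])

```text
t: 9.63
tcp_pos: [0.5638, 0.1887, 0.1628]
orientation: [1.816, 2.053, 0.554]
wrist_force: [0.5, 0.0, -4.8]
width: 0.0115
```

Call:
step_arm([
  [0,0,0.002,0,0,0,1],
  [0,0,0.001,0,0,0,1],
  [0,0,0,0,0,0,1],
])

```text
t: 9.88
tcp_pos: [0.5652, 0.1889, 0.1602]
orientation: [1.816, 2.053, 0.554]
wrist_force: [-0.3, -0.3, -4.4]
width: 0.0116
```

Call:
step_arm([
  [0,0,0.0015,0,0,0,1],
  [0,0,0.001,0,0,0,1],
  [0,0,0,0,0,0,1],
])

```text
t: 10.13
tcp_pos: [0.5665, 0.1891, 0.158]
orientation: [1.816, 2.053, 0.554]
wrist_force: [0.3, -0.5, -4.9]
width: 0.012
```

It is past the 10 mm level where a missed lug would have stopped it, with no contact. Continuing gently.

Call:
step_arm([
  [0,0,0.001,0,0,0,1],
  [0,0,0.001,0,0,0,1],
  [0,0,0,0,0,0,1],
])

```text
t: 10.38
tcp_pos: [0.5675, 0.1892, 0.1563]
orientation: [1.816, 2.053, 0.554]
wrist_force: [0.4, -0.2, -4.1]
width: 0.0114
```

Call:
step_arm([
  [0,0,0.0007,0,0,0,1],
  [0,0,0.0005,0,0,0,1],
  [0,0,0,0,0,0,1],
])

```text
t: 10.63
tcp_pos: [0.568, 0.1893, 0.1555]
orientation: [1.816, 2.053, 0.554]
wrist_force: [-2.6, -0.7, -2.4]
width: 0.0117
```

First light contact, about 3 N along the bore axis, at the expected height. Releasing.

Call:
step_arm([
  [0,0,0,0,0,0,0.65],
  [0,0,0,0,0,0,0.65],
  [0,0,0,0,0,0,0.65],
  [0,0,0,0,0,0,0.65],
])

```text
t: 10.97
tcp_pos: [0.5684, 0.1894, 0.1558]
orientation: [1.816, 2.052, 0.555]
wrist_force: [0.1, 0.5, 0.3]
width: 0.0311
```

```bash
python3 canfit.py rel
```

```text
[0.5682435  0.18930928 0.15567502] 0.03275124521986324 [ 0.17763638 -1.17123599  0.4946613 ]
turn deg [ 0.17 -0.03 -0.11] shift in old axes mm [ 0.1 -0.1  0.4] in new axes [ 0.1 -0.1  0.4]
pred can in bore frame mm [ 0.2 -0.1 19.4]
```

View pics/relf.png

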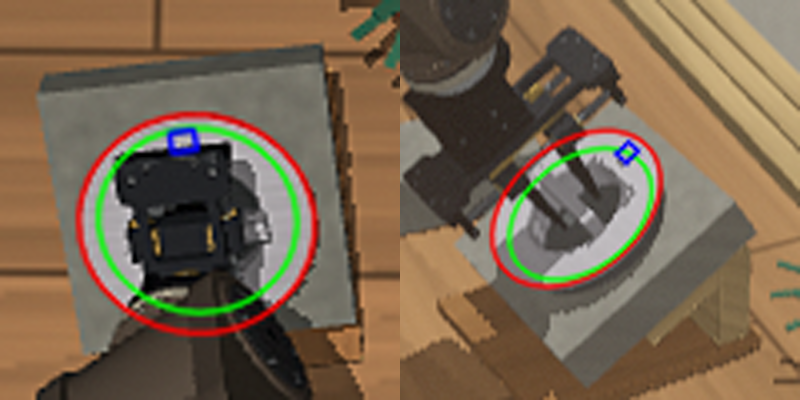

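Released; the can stayed seated with its flange at the collar. I retreat, close the fingers and check.

Call:
step_arm([
  [0,0,-0.012,0,0,0,0.65],
  [0,0,-0.03,0,0,0,0.65],
  [0,0,-0.035,0,0,0,0.65],
  [0,-0.035,-0.03,0,0,0,1],
  [0,-0.04,-0.02,0,0,0,1],
  [0,-0.04,-0.01,0,0,0,1],
  [0,0,0,0,0,0,1],
  [0,0,0,0,0,0,1],
])

```text
t: 11.73
tcp_pos: [0.4072, 0.1695, 0.2158]
orientation: [1.815, 2.054, 0.554]
wrist_force: [1.3, -0.0, 0.2]
width: 0.0052
```

```bash
cat > tip.py <<'E'
from plan import *
p,r,s=cur(); q=TB[:3,:3].T@(p+r.apply([0,0,.025])-TB[:3,3])*1e3
print("t",round(s["t"],2),"tip in bore frame mm (uphill,left,out)",q.round(1),"F along axis",round(float(s["wrist_force"]@Zb),1),"w",round(s["width"],4),"q",s["qpos"].round(2))
rv=np.degrees((r.inv()*RP).as_rotvec());print("turn to square",rv.round(2))
E
cat > flange.py <<'E'
# fit the flange circle (top edge silhouette) in images
from look import *
vis={n:C[n]["frame"].copy() for n in C};K={}
for n in C:
    f=C[n]["frame"];s=cv2.cvtColor(f,cv2.COLOR_BGR2HSV)
    h=cv2.convexHull(np.r_[proj(C[n],tf(TB,circ(.088,.0))),proj(C[n],tf(TB,circ(.088,.04)))].astype(np.int32));m=np.zeros(f.shape[:2],np.uint8);cv2.fillConvexPoly(m,h,1)
    print(n,"sat/val face",np.median(s[...,1][m>0]),np.median(s[...,2][m>0]))
    cv2.polylines(vis[n],[np.round(proj(C[n],tf(TB,circ(.078,float(sys.argv[2])*1e-3+.008)))*8).astype(np.int32)],True,(0,0,255),1,cv2.LINE_AA,3)
cv2.imwrite(f"pics/{sys.argv[1]}f.png",np.hstack([z(vis["top"][180:280,195:295]),z(vis["side"][130:250,240:360])]))
E
python3 tip.py; python3 flange.py ret 19
```

```text
t 11.73 tip in bore frame mm (uphill,left,out) [-110.3   -1.3  158.6] F along axis -0.5 w 0.0052 q [ 0.29  0.16  2.31 -0.48  0.18  0.62]
turn to square [ 0.14 -0.05 -0.06]
top sat/val face 7.0 123.0
side sat/val face 11.0 149.0
```

View pics/ret.png

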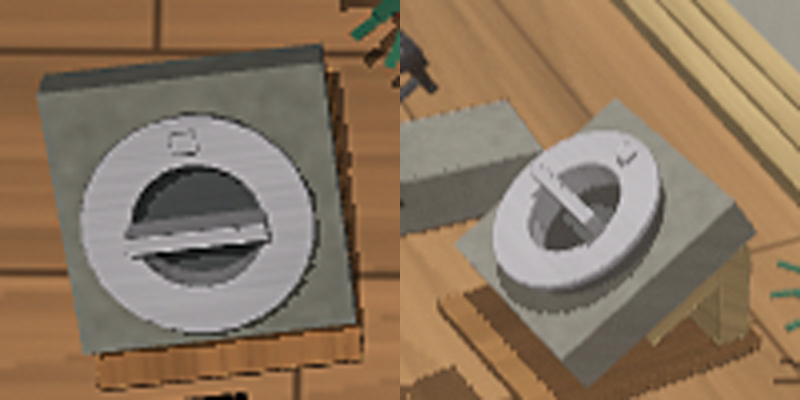

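View pics/retf.png

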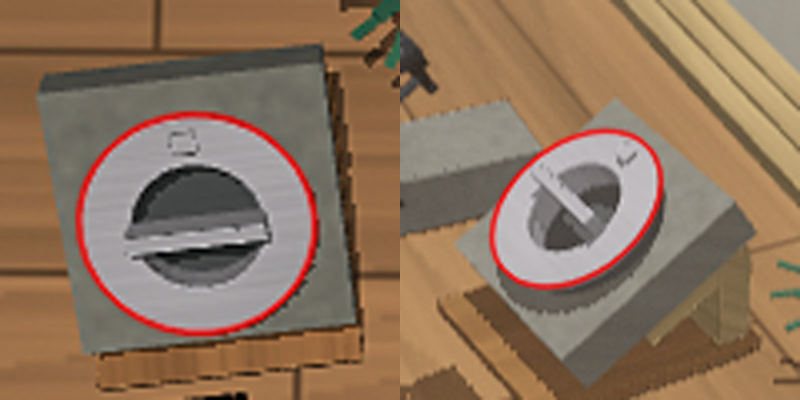

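The flange outline matches a can resting about 19 mm proud on the collar, with the boss at its uphill side at (183,142). It is seated with the notch over the lug. I move to the first tap point, (+44, +44) mm, clear of both bar and boss.

Call:
step_arm([
  [0.009,0.0309,0.0197,0,0,0,1],
  [0.009,0.0309,0.0197,0,0,0,1],
  [0.009,0.0309,0.0197,0,0,0,1],
  [0.009,0.0309,0.0197,0,0,0,1],
  [0.009,0.0309,0.0197,0,0,0,1],
  [0,0,0,0,0,0,1],
  [0,0,0,0,0,0,1],
])

```text
t: 12.42
tcp_pos: [0.5867, 0.2369, 0.2069]
orientation: [1.817, 2.053, 0.553]
wrist_force: [-0.6, -0.3, -0.2]
width: 0.0003
```

```bash
python3 tip.py; python3 look.py p1
```

```text
t 12.42 tip in bore frame mm (uphill,left,out) [46.7 43.4 57.7] F along axis 0.1 w 0.0003 q [ 0.32  0.42  1.9  -0.31  0.32  0.47]
turn to square [ 0.1  -0.02 -0.13]
```

View pics/p1.png

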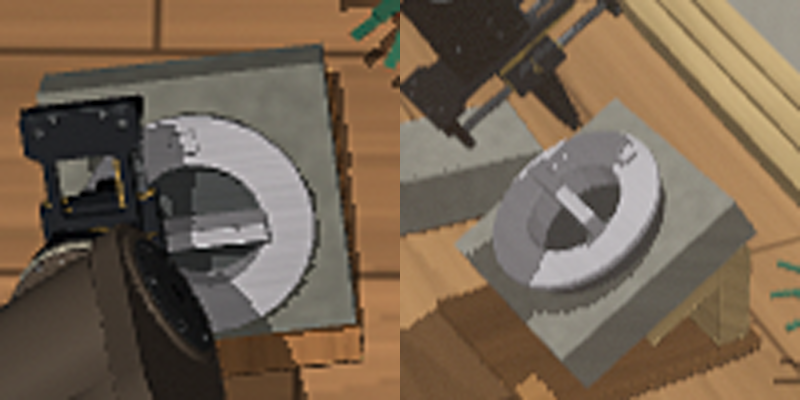

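Call:
step_arm([
  [0,-0.002,0.014,0,0,0,1],
  [0,0,0.012,0,0,0,1],
  [0,0,0.002,0,0,0,1],
  [0,0,0.002,0,0,0,1],
  [0,0,0,0,0,0,1],
])

```text
t: 12.93
tcp_pos: [0.5977, 0.2381, 0.1809]
orientation: [1.817, 2.053, 0.553]
wrist_force: [-0.7, 1.0, -0.4]
width: 0.0003
```

```bash
python3 tip.py
```

```text
t 12.93 tip in bore frame mm (uphill,left,out) [43.3 43.2 29.6] F along axis -0.1 w 0.0003 q [ 0.31  0.47  1.9  -0.36  0.27  0.52]
turn to square [ 0.11 -0.01 -0.11]
```

Call:
step_arm([
  [0,0,0.001,0,0,0,1],
  [0,0,0.001,0,0,0,1],
])

```text
t: 13.1
tcp_pos: [0.5988, 0.2384, 0.1798]
orientation: [1.816, 2.053, 0.555]
wrist_force: [0.7, 1.3, -0.2]
width: 0.0004
```

```bash
python3 tip.py
```

```text
t 13.1 tip in bore frame mm (uphill,left,out) [43.8 43.4 28.1] F along axis -0.6 w 0.0004 q [ 0.31  0.47  1.9  -0.37  0.26  0.52]
turn to square [ 0.17 -0.03 -0.11]
```

Call:
step_arm([
  [0,0,0.001,0,0,0,1],
  [0,0,0.001,0,0,0,1],
])

```text
t: 13.27
tcp_pos: [0.5999, 0.2386, 0.1781]
orientation: [1.816, 2.053, 0.555]
wrist_force: [-4.9, -0.1, 7.3]
width: 0.0005
```

```bash
python3 tip.py
```

```text
t 13.27 tip in bore frame mm (uphill,left,out) [43.9 43.4 26.1] F along axis 8.8 w 0.0005 q [ 0.31  0.48  1.9  -0.37  0.26  0.52]
turn to square [ 0.18 -0.03 -0.11]
```

Call:
step_arm([
  [0,0,0.001,0,0,0,1],
  [0,0,0.001,0,0,0,1],
])

```text
t: 13.43
tcp_pos: [0.6009, 0.2387, 0.1767]
orientation: [1.816, 2.052, 0.555]
wrist_force: [-4.9, -1.4, 8.0]
width: 0.0003
```

```bash
python3 tip.py
```

```text
t 13.43 tip in bore frame mm (uphill,left,out) [44.  43.4 24.3] F along axis 9.5 w 0.0003 q [ 0.31  0.48  1.9  -0.37  0.26  0.53]
turn to square [ 0.2  -0.04 -0.11]
```

First tap done: contact at about 27 mm, driven to 24.3 mm with 9.5 N. I hop over to the opposite side, clearing the bar.

Call:
step_arm([
  [0,0,-0.036,0,0,0,1],
  [-0.022,-0.022,0,0,0,0,1],
  [-0.022,-0.022,0,0,0,0,1],
  [-0.022,-0.022,0,0,0,0,1],
  [-0.0215,-0.022,0,0,0,0,1],
  [0,0,0.016,0,0,0,1],
  [0,0,0.013,0,0,0,1],
  [0,0,0.001,0,0,0,1],
])

```text
t: 14.1
tcp_pos: [0.5378, 0.1441, 0.1455]
orientation: [1.825, 2.059, 0.536]
wrist_force: [0.0, 0.2, 0.5]
width: 0.0001
```

```bash
python3 tip.py
```

```text
t 14.1 tip in bore frame mm (uphill,left,out) [-36.4 -42.8  34.5] F along axis 0.4 w 0.0001 q [ 0.15  0.43  2.14 -0.26  0.07  0.28]
turn to square [-0.74  0.21 -0.16]
```

Call:
step_arm([
  [0,0,0.001,0,0,0,1],
  [0,0,0.001,0,0,0,1],
])

```text
t: 14.27
tcp_pos: [0.5378, 0.1448, 0.1451]
orientation: [1.824, 2.061, 0.535]
wrist_force: [0.2, 0.2, 0.1]
width: 0.0005
```

```bash
python3 tip.py
```

```text
t 14.27 tip in bore frame mm (uphill,left,out) [-36.5 -42.1  34.1] F along axis 0.0 w 0.0005 q [ 0.15  0.43  2.14 -0.26  0.07  0.29]
turn to square [-0.77  0.18 -0.1 ]
```

The wrist's fifth joint is at its lower limit (0.07), so the full downhill reach is clipped. I raise and lean the tool 12° back towards vertical for tapping. Motion still follows the bore axis.

Call:
step_arm([
  [0,0,-0.008,0,0,0,1],
  [0,0,0,6,0,0,1],
  [0,0,0,6,0,0,1],
  [0,0,0,0,0,0,1],
])

```text
t: 14.6
tcp_pos: [0.5357, 0.1448, 0.1536]
orientation: [1.939, 2.189, 0.328]
wrist_force: [-0.9, 0.3, -0.2]
width: 0.0003
```

```bash
cat >> tip.py <<'E'
import sys
if len(sys.argv)>1:
    tg=np.array([float(v) for v in sys.argv[1:4]]); d=r.inv().apply(TB[:3,:3]@(tg-q)); print("to target: tool mm",d.round(1)); print("1mm into face = tool",r.inv().apply(-Zb).round(3))
E
python3 tip.py -44 -44 31
```

```text
t 14.6 tip in bore frame mm (uphill,left,out) [-39.3 -41.8  43.2] F along axis 0.3 w 0.0003 q [ 0.15  0.43  2.01 -0.02  0.41  0.05]
turn to square [-12.88   0.13  -0.12]
to target: tool mm [-2.1 -1.9 12.9]
1mm into face = tool [0.003 0.223 0.975]
```

Call:
step_arm([
  [-0.002,-0.002,0.012,0,0,0,1],
  [0,0.0002,0.001,0,0,0,1],
  [0,0,0,0,0,0,1],
])

```text
t: 14.85
tcp_pos: [0.5359, 0.1424, 0.1386]
orientation: [1.937, 2.187, 0.33]
wrist_force: [-0.5, 0.4, 1.0]
width: 0.0005
```

```bash
python3 tip.py -44 -44 28
```

```text
t 14.85 tip in bore frame mm (uphill,left,out) [-46.8 -44.2  30.1] F along axis 1.1 w 0.0005 q [ 0.14  0.45  2.02 -0.03  0.37  0.05]
turn to square [-12.72   0.19  -0.12]
to target: tool mm [0.2 3.2 1.5]
1mm into face = tool [0.004 0.22  0.975]
```

Call:
step_arm([
  [0,0.0002,0.001,0,0,0,1],
  [0,0.0002,0.001,0,0,0,1],
])

```text
t: 15.02
tcp_pos: [0.5374, 0.1426, 0.1375]
orientation: [1.937, 2.187, 0.331]
wrist_force: [-0.6, -0.8, -0.8]
width: 0.0004
```

Call:
step_arm([
  [0,0.0002,0.001,0,0,0,1],
  [0,0.0002,0.001,0,0,0,1],
])

```text
t: 15.18
tcp_pos: [0.5384, 0.1427, 0.1357]
orientation: [1.937, 2.188, 0.33]
wrist_force: [-4.3, -1.2, 6.6]
width: 0.0007
```

```bash
python3 tip.py -44 -44 28
```

```text
t 15.18 tip in bore frame mm (uphill,left,out) [-46.1 -44.2  26.4] F along axis 7.9 w 0.0007 q [ 0.14  0.46  2.02 -0.03  0.36  0.05]
turn to square [-12.74   0.18  -0.12]
to target: tool mm [ 0.2  1.7 -2. ]
1mm into face = tool [0.003 0.221 0.975]
```

```bash
cat > tip.py <<'E'
from plan import *
import sys
p,r,s=cur(); q=TB[:3,:3].T@(p+r.apply([0,.012,.025])-TB[:3,3])*1e3
print("t",round(s["t"],2),"EDGE in bore mm",q.round(1),"F",round(float(s["wrist_force"]@Zb),1),"w",round(s["width"],4),"J5",s["qpos"][4].round(2),"lean",np.degrees((r.inv()*RP).as_rotvec()).round(1))
if len(sys.argv)>1:
    tg=np.array([float(v) for v in sys.argv[1:4]]); M=r.inv().as_matrix()@TB[:3,:3]
    top=max(q[2],60) if len(sys.argv)<5 else float(sys.argv[4])
    print("up",(M@[0,0,top-q[2]]).round(1),"across",(M@[tg[0]-q[0],tg[1]-q[1],0]).round(1),"down",(M@[0,0,tg[2]-top]).round(1),"direct",(M@(tg-q)).round(1))
E
python3 tip.py 44 -44 28 58
```

```text
t 15.18 EDGE in bore mm [-34.4 -44.2  23.8] F 7.9 w 0.0007 J5 0.36 lean [-12.7   0.2  -0.1]
up [ -0.1  -7.5 -33.4] across [  0.4  76.5 -17.3] down [ 0.1  6.6 29.3] direct [  0.4  75.5 -21.4]
```

Call:
step_arm([
  [0,-0.0075,-0.0335,0,0,0,1],
  [0,0.0255,-0.0058,0,0,0,1],
  [0,0.0255,-0.0058,0,0,0,1],
  [0,0.0255,-0.0057,0,0,0,1],
  [0,0.0033,0.0147,0,0,0,1],
  [0,0.0033,0.0147,0,0,0,1],
  [0,0,0,0,0,0,1],
])

```text
t: 15.77
tcp_pos: [0.6041, 0.1506, 0.1763]
orientation: [1.939, 2.189, 0.327]
wrist_force: [-0.7, -0.1, -1.2]
width: 0.0005
```

```bash
python3 tip.py 44 -44 24
```

```text
t 15.77 EDGE in bore mm [ 43.2 -44.6  25.8] F -0.6 w 0.0005 J5 0.54 lean [-12.9   0.2  -0.1]
up [ -0.1  -7.6 -33.3] across [ 0.6  0.8 -0.2] down [ 0.1  8.  35.1] direct [0.6 1.2 1.6]
```

Call:
step_arm([
  [0.0005,0.0002,0.001,0,0,0,1],
  [0,0.0002,0.001,0,0,0,1],
])

```text
t: 15.93
tcp_pos: [0.6045, 0.1513, 0.1768]
orientation: [1.938, 2.188, 0.329]
wrist_force: [-0.2, 1.1, -0.8]
width: 0.0004
```

```bash
python3 tip.py
```

```text
t 15.93 EDGE in bore mm [ 43.9 -43.9  26. ] F -0.6 w 0.0004 J5 0.54 lean [-12.8   0.2  -0.1]
```

Call:
step_arm([
  [0,0.0002,0.001,0,0,0,1],
  [0,0.0002,0.001,0,0,0,1],
])

```text
t: 16.1
tcp_pos: [0.6056, 0.1514, 0.1754]
orientation: [1.937, 2.187, 0.33]
wrist_force: [-2.1, -0.7, 4.8]
width: 0.0003
```

```bash
python3 tip.py
```

```text
t 16.1 EDGE in bore mm [ 44.1 -43.9  24.2] F 5.2 w 0.0003 J5 0.54 lean [-12.7   0.2  -0.1]
```

Call:
step_arm([
  [0,0.0003,0.0015,0,0,0,1],
  [0,0.0003,0.0015,0,0,0,1],
  [0,0,0,0,0,0,1],
])

```text
t: 16.35
tcp_pos: [0.6072, 0.1515, 0.1729]
orientation: [1.937, 2.187, 0.33]
wrist_force: [-3.0, -1.9, 6.2]
width: 0.0004
```

```bash
python3 tip.py -44 44 28 58
```

```text
t 16.35 EDGE in bore mm [ 44.3 -44.   21.3] F 6.9 w 0.0004 J5 0.53 lean [-12.7   0.2  -0.1]
up [ -0.1  -8.1 -35.8] across [ 87.9 -86.3  19.2] down [ 0.1  6.6 29.3] direct [ 87.9 -87.8  12.6]
```

Call:
step_arm([
  [0,-0.0081,-0.0358,0,0,0,1],
  [0.022,-0.0216,0.0048,0,0,0,1],
  [0.022,-0.0216,0.0048,0,0,0,1],
  [0.022,-0.0216,0.0048,0,0,0,1],
  [0.022,-0.0216,0.0048,0,0,0,1],
  [0,0.0033,0.0147,0,0,0,1],
  [0,0.0033,0.0146,0,0,0,1],
  [0,0,0,0,0,0,1],
])

```text
t: 17.02
tcp_pos: [0.5169, 0.2296, 0.1322]
orientation: [1.938, 2.189, 0.328]
wrist_force: [-0.4, 0.4, -0.5]
width: 0.0007
```

```bash
python3 tip.py -44 44 24
```

```text
t 17.02 EDGE in bore mm [-45.3  44.6  26. ] F -0.2 w 0.0007 J5 0.38 lean [-12.9   0.2  -0.1]
up [ -0.1  -7.6 -33.1] across [-0.6  1.3 -0.3] down [ 0.1  8.  35.1] direct [-0.6  1.7  1.7]
```

Call:
step_arm([
  [0,0.0002,0.001,0,0,0,1],
  [0,0.0002,0.001,0,0,0,1],
])

```text
t: 17.18
tcp_pos: [0.518, 0.2291, 0.1324]
orientation: [1.938, 2.187, 0.33]
wrist_force: [-0.5, 0.2, -0.1]
width: 0.0008
```

```bash
python3 tip.py
```

```text
t 17.18 EDGE in bore mm [-44.3  44.   25.7] F 0.2 w 0.0008 J5 0.38 lean [-12.7   0.2  -0.2]
```

Call:
step_arm([
  [0,0.0002,0.001,0,0,0,1],
  [0,0.0002,0.001,0,0,0,1],
])

```text
t: 17.35
tcp_pos: [0.5191, 0.2292, 0.1307]
orientation: [1.938, 2.187, 0.331]
wrist_force: [-0.5, 0.6, 1.8]
width: 0.0
```

```bash
python3 tip.py
```

```text
t 17.35 EDGE in bore mm [-44.2  44.   23.7] F 1.7 w 0.0 J5 0.38 lean [-12.7   0.2  -0.2]
```

Call:
step_arm([
  [0,0.0003,0.0015,0,0,0,1],
  [0,0.0003,0.0015,0,0,0,1],
  [0,0.0002,0.001,0,0,0,1],
  [0,0,0,0,0,0,1],
])

```text
t: 17.68
tcp_pos: [0.5208, 0.2296, 0.1269]
orientation: [1.938, 2.187, 0.33]
wrist_force: [-2.6, 0.6, 4.8]
width: 0.0002
```

```bash
python3 tip.py 44 44 26 58; python3 tip.py 44 -44 24 56
```

```text
t 17.68 EDGE in bore mm [-44.6  44.1  19.5] F 5.4 w 0.0002 J5 0.37 lean [-12.7   0.2  -0.1]
up [ -0.1  -8.5 -37.5] across [  0.1  86.4 -19.5] down [ 0.1  7.1 31.2] direct [  0.   85.  -25.8]
t 17.68 EDGE in bore mm [-44.6  44.1  19.5] F 5.4 w 0.0002 J5 0.37 lean [-12.7   0.2  -0.1]
up [ -0.1  -8.  -35.6] across [-87.9  86.6 -19.3] down [ 0.1  7.1 31.2] direct [-88.   85.7 -23.6]
```

Call:
step_arm([
  [0,-0.0085,-0.0375,0,0,0,1],
  [0,0.0288,-0.0065,0,0,0,1],
  [0,0.0288,-0.0065,0,0,0,1],
  [0,0.0288,-0.0065,0,0,0,1],
  [0,0.0035,0.0156,0,0,0,1],
  [0,0.0035,0.0156,0,0,0,1],
  [0,0,0,0,0,0,1],
])

```text
t: 18.27
tcp_pos: [0.5941, 0.2382, 0.1742]
orientation: [1.94, 2.188, 0.327]
wrist_force: [-0.8, 0.1, -0.2]
width: 0.0003
```

```bash
python3 tip.py 44 44 22
```

```text
t 18.27 EDGE in bore mm [42.9 43.6 23.6] F 0.2 w 0.0003 J5 0.57 lean [-12.9   0.2  -0.2]
up [ -0.1  -8.1 -35.5] across [ 0.4  1.1 -0.2] down [ 0.2  8.5 37. ] direct [0.4 1.4 1.3]
```

Call:
step_arm([
  [0,0.0002,0.001,0,0,0,1],
  [0,0.0002,0.001,0,0,0,1],
])

```text
t: 18.43
tcp_pos: [0.5944, 0.2387, 0.1749]
orientation: [1.938, 2.188, 0.329]
wrist_force: [0.2, 0.1, 0.1]
width: 0.0002
```

```bash
python3 tip.py
```

```text
t 18.43 EDGE in bore mm [43.6 44.1 23.9] F 0.0 w 0.0002 J5 0.57 lean [-12.8   0.2  -0.1]
```

Call:
step_arm([
  [0,0.0002,0.001,0,0,0,1],
  [0,0.0002,0.001,0,0,0,1],
  [0,0.0002,0.001,0,0,0,1],
])

```text
t: 18.68
tcp_pos: [0.596, 0.239, 0.1728]
orientation: [1.937, 2.187, 0.331]
wrist_force: [-5.5, -0.3, 8.9]
width: 0.0005
```

```bash
python3 tip.py
```

```text
t 18.68 EDGE in bore mm [44.  44.2 21.3] F 10.4 w 0.0005 J5 0.56 lean [-12.7   0.2  -0.1]
```

Call:
step_arm([
  [0,0.0003,0.0015,0,0,0,1],
  [0,0,0,0,0,0,1],
])

```text
t: 18.85
tcp_pos: [0.5968, 0.2392, 0.1714]
orientation: [1.937, 2.187, 0.331]
wrist_force: [-4.5, -0.5, 6.6]
width: 0.0006
```

```bash
python3 tip.py -44 -44 26 56
```

```text
t 18.85 EDGE in bore mm [44.  44.3 19.8] F 8.0 w 0.0006 J5 0.56 lean [-12.7   0.2  -0.1]
up [ -0.1  -8.  -35.3] across [-88.4 -85.6  19.6] down [ 0.1  6.6 29.3] direct [-88.5 -87.   13.5]
```

Call:
step_arm([
  [0,-0.008,-0.0353,0,0,0,1],
  [-0.0221,-0.0214,0.0049,0,0,0,1],
  [-0.0221,-0.0214,0.0049,0,0,0,1],
  [-0.0221,-0.0214,0.0049,0,0,0,1],
  [-0.0221,-0.0214,0.0049,0,0,0,1],
  [0,0.0033,0.0147,0,0,0,1],
  [0,0.0033,0.0146,0,0,0,1],
  [0,0,0,0,0,0,1],
  [0,0.0002,0.001,0,0,0,1],
  [0,0.0002,0.001,0,0,0,1],
])

```text
t: 19.68
tcp_pos: [0.5299, 0.1419, 0.1306]
orientation: [1.937, 2.188, 0.33]
wrist_force: [0.7, -0.3, 0.2]
width: 0.0002
```

```bash
python3 tip.py
```

```text
t 19.68 EDGE in bore mm [-44.3 -44.   23.6] F -0.2 w 0.0002 J5 0.34 lean [-12.7   0.2  -0.1]
```

Call:
step_arm([
  [0,0.0002,0.001,0,0,0,1],
  [0,0.0002,0.001,0,0,0,1],
])

```text
t: 19.85
tcp_pos: [0.531, 0.1421, 0.1288]
orientation: [1.937, 2.188, 0.33]
wrist_force: [0.2, -0.6, 1.1]
width: 0.0002
```

```bash
python3 tip.py
```

```text
t 19.85 EDGE in bore mm [-44.2 -43.9  21.5] F 0.8 w 0.0002 J5 0.33 lean [-12.7   0.2  -0.1]
```

Call:
step_arm([
  [0,0.0002,0.001,0,0,0,1],
  [0,0.0002,0.001,0,0,0,1],
])

```text
t: 20.02
tcp_pos: [0.5319, 0.1421, 0.127]
orientation: [1.937, 2.188, 0.33]
wrist_force: [-4.3, -0.6, 7.9]
width: 0.0006
```

```bash
python3 tip.py
```

```text
t 20.02 EDGE in bore mm [-44.4 -44.   19.5] F 9.0 w 0.0006 J5 0.33 lean [-12.7   0.2  -0.1]
```

Call:
step_arm([
  [0,0.0002,0.001,0,0,0,1],
  [0,0.0002,0.001,0,0,0,1],
  [0,0,0,0,0,0,1],
])

```text
t: 20.27
tcp_pos: [0.5328, 0.1422, 0.1251]
orientation: [1.938, 2.188, 0.33]
wrist_force: [-3.4, -0.7, 5.6]
width: 0.0009
```

```bash
python3 tip.py 44 -44 23 54
```

```text
t 20.27 EDGE in bore mm [-44.5 -44.1  17.4] F 6.5 w 0.0009 J5 0.33 lean [-12.7   0.2  -0.1]
up [ -0.1  -8.1 -35.7] across [  0.2  86.3 -19.5] down [ 0.1  6.8 30.2] direct [  0.2  85.1 -25. ]
```

Call:
step_arm([
  [0,-0.0081,-0.0357,0,0,0,1],
  [0,0.0288,-0.0065,0,0,0,1],
  [0,0.0288,-0.0065,0,0,0,1],
  [0,0.0287,-0.0065,0,0,0,1],
  [0,0.0034,0.0151,0,0,0,1],
  [0,0.0034,0.0151,0,0,0,1],
  [0,0,0,0,0,0,1],
  [0,0.0002,0.001,0,0,0,1],
  [0,0.0002,0.001,0,0,0,1],
  [0,0.0002,0.001,0,0,0,1],
])

```text
t: 21.1
tcp_pos: [0.6074, 0.1512, 0.1717]
orientation: [1.938, 2.188, 0.33]
wrist_force: [-4.8, -1.7, 8.4]
width: 0.0005
```

```bash
python3 tip.py
```

```text
t 21.1 EDGE in bore mm [ 43.8 -44.4  20.2] F 9.7 w 0.0005 J5 0.53 lean [-12.7   0.2  -0.1]
```

Call:
step_arm([
  [0,0.0002,0.001,0,0,0,1],
  [0,0.0002,0.001,0,0,0,1],
])

```text
t: 21.27
tcp_pos: [0.6083, 0.1513, 0.1702]
orientation: [1.937, 2.187, 0.33]
wrist_force: [-3.7, -2.6, 9.3]
width: 0.0004
```

```bash
python3 tip.py
```

```text
t 21.27 EDGE in bore mm [ 43.9 -44.4  18.4] F 10.0 w 0.0004 J5 0.53 lean [-12.7   0.2  -0.1]
```

Call:
step_arm([
  [0,0.0003,0.0015,0,0,0,1],
  [0,0.0002,0.001,0,0,0,1],
  [0,0,0,0,0,0,1],
])

```text
t: 21.52
tcp_pos: [0.6097, 0.1513, 0.168]
orientation: [1.937, 2.187, 0.33]
wrist_force: [-2.2, -2.4, 7.1]
width: 0.0002
```

```bash
python3 tip.py -44 44 22 52
```

```text
t 21.52 EDGE in bore mm [ 44.  -44.5  15.9] F 7.4 w 0.0002 J5 0.53 lean [-12.7   0.2  -0.1]
up [ -0.1  -8.  -35.3] across [ 88.4 -86.1  19.1] down [ 0.1  6.6 29.3] direct [ 88.3 -87.4  13.1]
```

Call:
step_arm([
  [0,-0.008,-0.0353,0,0,0,1],
  [0.0221,-0.0215,0.0048,0,0,0,1],
  [0.0221,-0.0215,0.0048,0,0,0,1],
  [0.0221,-0.0215,0.0048,0,0,0,1],
  [0.0221,-0.0215,0.0048,0,0,0,1],
  [0,0.0033,0.0147,0,0,0,1],
  [0,0.0033,0.0146,0,0,0,1],
  [0,0,0,0,0,0,1],
  [0,0.0003,0.0015,0,0,0,1],
  [0,0.0003,0.0015,0,0,0,1],
])

```text
t: 22.35
tcp_pos: [0.5215, 0.2296, 0.1261]
orientation: [1.938, 2.187, 0.329]
wrist_force: [0.1, 0.6, -0.5]
width: 0.0002
```

```bash
python3 tip.py
```

```text
t 22.35 EDGE in bore mm [-44.4  44.   18.5] F -0.5 w 0.0002 J5 0.37 lean [-12.8   0.2  -0.1]
```

Call:
step_arm([
  [0,0.0003,0.0015,0,0,0,1],
  [0,0.0003,0.0015,0,0,0,1],
  [0,0,0,0,0,0,1],
])

```text
t: 22.6
tcp_pos: [0.5228, 0.2298, 0.1235]
orientation: [1.938, 2.187, 0.33]
wrist_force: [-4.5, 1.6, 4.4]
width: 0.0003
```

```bash
python3 tip.py
```

```text
t 22.6 EDGE in bore mm [-44.6  44.1  15.5] F 5.9 w 0.0003 J5 0.36 lean [-12.8   0.2  -0.1]
```

Call:
step_arm([
  [0,0.0003,0.0015,0,0,0,1],
  [0,0,0,0,0,0,1],
])

```text
t: 22.77
tcp_pos: [0.5235, 0.2299, 0.1221]
orientation: [1.938, 2.187, 0.33]
wrist_force: [-3.7, 0.5, 4.0]
width: 0.0005
```

```bash
python3 tip.py 44 44 21 50; python3 look.py mid1
```

```text
t 22.77 EDGE in bore mm [-44.7  44.1  14. ] F 5.3 w 0.0005 J5 0.36 lean [-12.8   0.2  -0.1]
up [ -0.1  -8.  -35.1] across [  0.1  86.5 -19.6] down [ 0.1  6.4 28.3] direct [  0.   84.9 -26.4]
```

View pics/mid1.png

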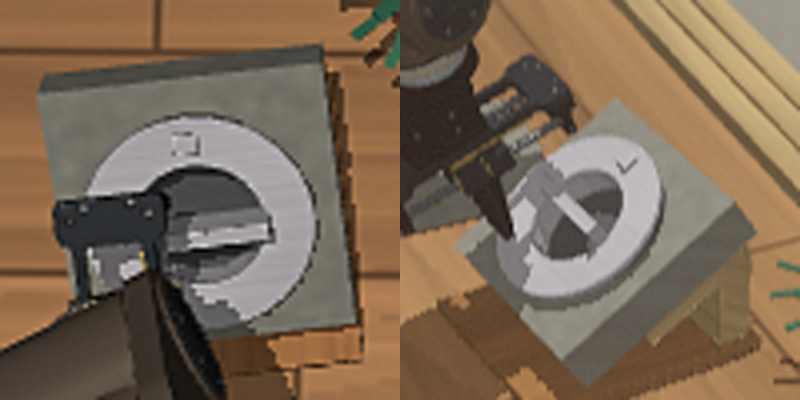

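The picture shows the fingertip on the downhill-left flange and clear of the bar. The can has sunk and is close to level. Continuing at the uphill-left point.

Call:
step_arm([
  [0,-0.008,-0.0351,0,0,0,1],
  [0,0.0288,-0.0065,0,0,0,1],
  [0,0.0288,-0.0065,0,0,0,1],
  [0,0.0288,-0.0065,0,0,0,1],
  [0,0.0032,0.0142,0,0,0,1],
  [0,0.0032,0.0141,0,0,0,1],
  [0,0,0,0,0,0,1],
  [0,0.0002,0.001,0,0,0,1],
  [0,0.0003,0.0015,0,0,0,1],
])

```text
t: 23.62
tcp_pos: [0.5968, 0.2388, 0.1688]
orientation: [1.939, 2.189, 0.327]
wrist_force: [-4.7, -1.4, 6.3]
width: 0.0002
```

```bash
python3 tip.py
```

```text
t 23.62 EDGE in bore mm [42.6 43.9 17.4] F 7.9 w 0.0002 J5 0.56 lean [-12.9   0.2  -0.1]
```

Call:
step_arm([
  [0,0.0003,0.0015,0,0,0,1],
  [0,0.0003,0.0015,0,0,0,1],
  [0,0,0,0,0,0,1],
])

```text
t: 23.87
tcp_pos: [0.5981, 0.2391, 0.1667]
orientation: [1.938, 2.189, 0.328]
wrist_force: [-3.4, -1.0, 7.0]
width: 0.0005
```

```bash
python3 tip.py -44 -44 20 50
```

```text
t 23.87 EDGE in bore mm [42.7 44.  15. ] F 7.8 w 0.0005 J5 0.56 lean [-12.9   0.2  -0.1]
up [ -0.1  -7.8 -34.1] across [-88.1 -84.4  19.6] down [ 0.1  6.7 29.2] direct [-88.2 -85.5  14.7]
```

Call:
step_arm([
  [0,0.0003,0.0015,0,0,0,1],
  [0,0.0002,0.001,0,0,0,1],
  [0,0,0,0,0,0,1],
])

```text
t: 24.12
tcp_pos: [0.5994, 0.2393, 0.1647]
orientation: [1.938, 2.188, 0.328]
wrist_force: [-3.2, -0.1, 7.0]
width: 0.0006
```

```bash
python3 tip.py -44 -44 19 49
```

```text
t 24.12 EDGE in bore mm [42.9 44.1 12.6] F 7.7 w 0.0006 J5 0.55 lean [-12.8   0.2  -0.1]
up [ -0.1  -8.1 -35.5] across [-88.2 -84.5  19.5] down [ 0.1  6.7 29.3] direct [-88.3 -85.9  13.3]
```

Call:
step_arm([
  [0,-0.0081,-0.0355,0,0,0,1],
  [-0.022,-0.0211,0.0049,0,0,0,1],
  [-0.022,-0.0211,0.0049,0,0,0,1],
  [-0.022,-0.0211,0.0049,0,0,0,1],
  [-0.0221,-0.0211,0.0048,0,0,0,1],
  [0,0.0033,0.0147,0,0,0,1],
  [0,0.0033,0.0146,0,0,0,1],
  [0,0,0,0,0,0,1],
  [0,0.0003,0.0015,0,0,0,1],
])

```text
t: 24.87
tcp_pos: [0.5334, 0.1424, 0.1249]
orientation: [1.939, 2.189, 0.327]
wrist_force: [0.3, -0.1, 0.1]
width: -0.0001
```

```bash
python3 tip.py
```

```text
t 24.87 EDGE in bore mm [-44.2 -43.9  16.9] F -0.1 w -0.0001 J5 0.33 lean [-12.9   0.2  -0.1]
```

Call:
step_arm([
  [0,0.0003,0.0015,0,0,0,1],
  [0,0.0003,0.0015,0,0,0,1],
])

```text
t: 25.03
tcp_pos: [0.5353, 0.1429, 0.1231]
orientation: [1.937, 2.188, 0.33]
wrist_force: [-0.8, -0.2, 1.1]
width: 0.0003
```

```bash
python3 tip.py
```

```text
t 25.03 EDGE in bore mm [-43.3 -43.6  14.3] F 1.4 w 0.0003 J5 0.33 lean [-12.8   0.2  -0.1]
```

Call:
step_arm([
  [0,0.0003,0.0015,0,0,0,1],
  [0,0.0003,0.0015,0,0,0,1],
  [0,0,0,0,0,0,1],
])

```text
t: 25.28
tcp_pos: [0.5367, 0.143, 0.1204]
orientation: [1.938, 2.188, 0.329]
wrist_force: [-2.8, -1.0, 3.9]
width: 0.0005
```

```bash
python3 tip.py 44 -44 18 48
```

```text
t 25.28 EDGE in bore mm [-43.5 -43.8  11.3] F 4.8 w 0.0005 J5 0.32 lean [-12.8   0.2  -0.1]
up [ -0.1  -8.1 -35.8] across [ -0.1  85.3 -19.4] down [ 0.1  6.6 29.3] direct [ -0.1  83.9 -25.9]
```

Call:
step_arm([
  [0,-0.0081,-0.0358,0,0,0,1],
  [0,0.0284,-0.0065,0,0,0,1],
  [0,0.0284,-0.0065,0,0,0,1],
  [0,0.0284,-0.0064,0,0,0,1],
  [0,0.0033,0.0147,0,0,0,1],
  [0,0.0033,0.0146,0,0,0,1],
  [0,0,0,0,0,0,1],
  [0,0.0003,0.0015,0,0,0,1],
  [0,0.0002,0.001,0,0,0,1],
])

```text
t: 26.03
tcp_pos: [0.6096, 0.1518, 0.1677]
orientation: [1.938, 2.188, 0.329]
wrist_force: [-3.0, -1.8, 4.7]
width: 0.0005
```

```bash
python3 tip.py
```

```text
t 26.03 EDGE in bore mm [ 43.7 -44.   15.6] F 5.7 w 0.0005 J5 0.53 lean [-12.8   0.2  -0.1]
```

Call:
step_arm([
  [0,0.0003,0.0015,0,0,0,1],
  [0,0.0003,0.0015,0,0,0,1],
  [0,0,0,0,0,0,1],
])

```text
t: 26.28
tcp_pos: [0.611, 0.1519, 0.1656]
orientation: [1.937, 2.188, 0.33]
wrist_force: [-3.3, -2.1, 6.5]
width: 0.0003
```

```bash
python3 tip.py
```

```text
t 26.28 EDGE in bore mm [ 44.  -44.1  13.1] F 7.4 w 0.0003 J5 0.52 lean [-12.7   0.2  -0.1]
```

Call:
step_arm([
  [0,0.0003,0.0015,0,0,0,1],
  [0,0.0003,0.0015,0,0,0,1],
  [0,0,0,0,0,0,1],
])

```text
t: 26.53
tcp_pos: [0.6125, 0.152, 0.1631]
orientation: [1.937, 2.187, 0.33]
wrist_force: [-3.7, -2.1, 6.5]
width: 0.0004
```

```bash
python3 tip.py -44 44 17 47
```

```text
t 26.53 EDGE in bore mm [ 44.  -44.2  10.1] F 7.5 w 0.0004 J5 0.52 lean [-12.7   0.2  -0.1]
up [ -0.1  -8.1 -36. ] across [ 88.1 -86.1  19.1] down [ 0.1  6.6 29.3] direct [ 88.  -87.6  12.4]
```

Call:
step_arm([
  [0,-0.0081,-0.036,0,0,0,1],
  [0.022,-0.0215,0.0048,0,0,0,1],
  [0.022,-0.0215,0.0048,0,0,0,1],
  [0.022,-0.0215,0.0048,0,0,0,1],
  [0.022,-0.0215,0.0048,0,0,0,1],
  [0,0.0033,0.0147,0,0,0,1],
  [0,0.0033,0.0146,0,0,0,1],
  [0,0,0,0,0,0,1],
  [0,0.0003,0.0015,0,0,0,1],
  [0,0.0003,0.0015,0,0,0,1],
])

```text
t: 27.37
tcp_pos: [0.5244, 0.2298, 0.1219]
orientation: [1.938, 2.187, 0.33]
wrist_force: [-0.1, 0.3, -0.2]
width: 0.0004
```

```bash
python3 tip.py
```

```text
t 27.37 EDGE in bore mm [-44.   43.9  13.4] F -0.1 w 0.0004 J5 0.36 lean [-12.7   0.2  -0.1]
```

Call:
step_arm([
  [0,0.0003,0.0015,0,0,0,1],
  [0,0.0003,0.0015,0,0,0,1],
  [0,0,0,0,0,0,1],
])

```text
t: 27.62
tcp_pos: [0.526, 0.23, 0.119]
orientation: [1.938, 2.187, 0.33]
wrist_force: [-1.7, -0.5, 5.1]
width: 0.0004
```

```bash
python3 tip.py
```

```text
t 27.62 EDGE in bore mm [-44.   43.9  10.1] F 5.3 w 0.0004 J5 0.36 lean [-12.7   0.2  -0.1]
```

Call:
step_arm([
  [0,0.0002,0.001,0,0,0,1],
  [0,0,0,0,0,0,1],
])

```text
t: 27.78
tcp_pos: [0.5265, 0.2301, 0.1182]
orientation: [1.938, 2.187, 0.33]
wrist_force: [-2.3, -0.6, 5.1]
width: 0.0004
```

```bash
python3 tip.py 44 44 15 46; python3 look.py mid2
```

```text
t 27.78 EDGE in bore mm [-44.   44.    9.1] F 5.6 w 0.0004 J5 0.36 lean [-12.7   0.2  -0.1]
up [ -0.1  -8.1 -36. ] across [  0.2  85.9 -19.4] down [ 0.1  6.8 30.2] direct [  0.2  84.6 -25.2]
```

View pics/mid2.png

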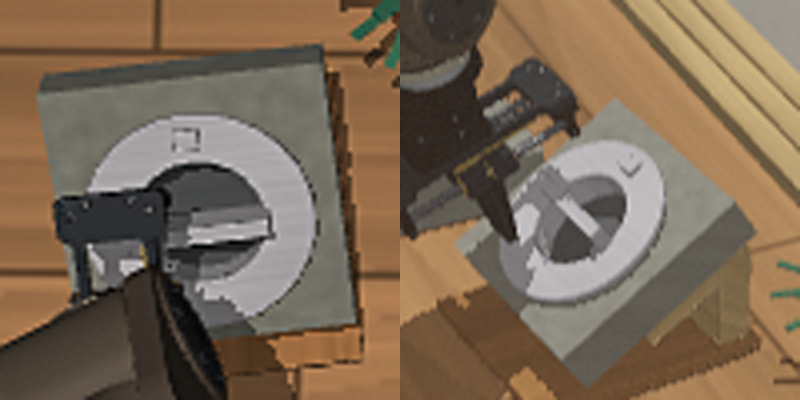

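The flange is near the face now, with the tip well clear of the bar. On to the uphill-left point.

Call:
step_arm([
  [0,-0.0081,-0.036,0,0,0,1],
  [0,0.0286,-0.0065,0,0,0,1],
  [0,0.0286,-0.0065,0,0,0,1],
  [0,0.0286,-0.0064,0,0,0,1],
  [0,0.0034,0.0151,0,0,0,1],
  [0,0.0034,0.0151,0,0,0,1],
  [0,0,0,0,0,0,1],
  [0,0.0003,0.0015,0,0,0,1],
  [0,0.0003,0.0015,0,0,0,1],
])

```text
t: 28.63
tcp_pos: [0.6001, 0.2392, 0.1644]
orientation: [1.938, 2.188, 0.329]
wrist_force: [-3.1, -2.1, 5.7]
width: 0.0004
```

```bash
python3 tip.py
```

```text
t 28.63 EDGE in bore mm [43.3 43.8 12. ] F 6.6 w 0.0004 J5 0.55 lean [-12.8   0.2  -0.1]
```

Call:
step_arm([
  [0,0.0003,0.0015,0,0,0,1],
  [0,0.0002,0.001,0,0,0,1],
])

```text
t: 28.8
tcp_pos: [0.6011, 0.2394, 0.1628]
orientation: [1.938, 2.188, 0.33]
wrist_force: [-6.0, -1.9, 7.6]
width: 0.0002
```

```bash
python3 tip.py
```

```text
t 28.8 EDGE in bore mm [43.4 44.  10.1] F 9.7 w 0.0002 J5 0.55 lean [-12.8   0.2  -0.1]
```

Call:
step_arm([
  [0,0.0002,0.001,0,0,0,1],
  [0,0,0,0,0,0,1],
])

```text
t: 28.97
tcp_pos: [0.6016, 0.2395, 0.1619]
orientation: [1.938, 2.188, 0.33]
wrist_force: [-3.8, -0.7, 6.8]
width: 0.0003
```

```bash
python3 tip.py -44 -44 15 46
```

```text
t 28.97 EDGE in bore mm [43.4 44.   9.1] F 7.8 w 0.0003 J5 0.55 lean [-12.8   0.2  -0.1]
up [ -0.1  -8.2 -36. ] across [-88.2 -85.   19.6] down [ 0.1  6.8 30.2] direct [-88.2 -86.3  13.8]
```

P1 is at 9.1 mm. Now the opposite point, P3.

Call:
step_arm([
  [0,-0.0082,-0.036,0,0,0,1],
  [-0.022,-0.0213,0.0049,0,0,0,1],
  [-0.022,-0.0213,0.0049,0,0,0,1],
  [-0.022,-0.0212,0.0049,0,0,0,1],
  [-0.0222,-0.0212,0.0049,0,0,0,1],
  [0,0.0034,0.0151,0,0,0,1],
  [0,0.0034,0.0151,0,0,0,1],
  [0,0,0,0,0,0,1],
  [0,0.0003,0.0015,0,0,0,1],
  [0,0.0003,0.0015,0,0,0,1],
])

```text
t: 29.8
tcp_pos: [0.5363, 0.1428, 0.1203]
orientation: [1.937, 2.188, 0.33]
wrist_force: [0.5, 0.1, 0.3]
width: 0.0002
```

```bash
python3 tip.py
```

```text
t 29.8 EDGE in bore mm [-43.9 -43.9  11.5] F 0.1 w 0.0002 J5 0.32 lean [-12.7   0.2  -0.1]
```

Call:
step_arm([
  [0,0.0003,0.0015,0,0,0,1],
  [0,0.0002,0.001,0,0,0,1],
])

```text
t: 29.97
tcp_pos: [0.5376, 0.143, 0.118]
orientation: [1.937, 2.188, 0.33]
wrist_force: [-1.6, -0.4, 4.6]
width: 0.0006
```

```bash
python3 tip.py
```

```text
t 29.97 EDGE in bore mm [-43.9 -43.9   8.8] F 4.8 w 0.0006 J5 0.32 lean [-12.7   0.2  -0.1]
```

Call:
step_arm([
  [0,0.0002,0.001,0,0,0,1],
  [0,0,0,0,0,0,1],
])

```text
t: 30.13
tcp_pos: [0.5381, 0.143, 0.117]
orientation: [1.937, 2.188, 0.33]
wrist_force: [-1.6, -0.5, 4.6]
width: 0.0006
```

```bash
python3 tip.py 44 -44 14 45
```

```text
t 30.13 EDGE in bore mm [-44.  -43.9   7.7] F 4.9 w 0.0006 J5 0.31 lean [-12.7   0.2  -0.1]
up [ -0.1  -8.2 -36.4] across [  0.1  85.8 -19.4] down [ 0.1  6.8 30.2] direct [  0.   84.4 -25.5]
```

Call:
step_arm([
  [0,-0.0082,-0.0364,0,0,0,1],
  [0,0.0286,-0.0065,0,0,0,1],
  [0,0.0286,-0.0065,0,0,0,1],
  [0,0.0286,-0.0064,0,0,0,1],
  [0,0.0034,0.0151,0,0,0,1],
  [0,0.0034,0.0151,0,0,0,1],
  [0,0,0,0,0,0,1],
  [0,0.0003,0.0015,0,0,0,1],
  [0,0.0003,0.0015,0,0,0,1],
])

```text
t: 30.88
tcp_pos: [0.6116, 0.1519, 0.1636]
orientation: [1.938, 2.188, 0.329]
wrist_force: [-2.6, 0.2, 3.7]
width: 0.0008
```

```bash
python3 tip.py
```

```text
t 30.88 EDGE in bore mm [ 43.5 -44.2  11. ] F 4.5 w 0.0008 J5 0.52 lean [-12.8   0.2  -0.1]
```

Call:
step_arm([
  [0,0.0003,0.0015,0,0,0,1],
  [0,0.0002,0.001,0,0,0,1],
  [0,0,0,0,0,0,1],
])

```text
t: 31.13
tcp_pos: [0.6128, 0.152, 0.1619]
orientation: [1.938, 2.188, 0.33]
wrist_force: [-4.0, -0.9, 5.5]
width: 0.0008
```

```bash
python3 tip.py
```

```text
t 31.13 EDGE in bore mm [ 43.6 -44.3   9. ] F 6.8 w 0.0008 J5 0.52 lean [-12.8   0.2  -0.1]
```

Call:
step_arm([
  [0,0.0002,0.001,0,0,0,1],
  [0,0,0,0,0,0,1],
])

```text
t: 31.3
tcp_pos: [0.6133, 0.152, 0.1612]
orientation: [1.938, 2.188, 0.33]
wrist_force: [-4.8, -1.6, 5.4]
width: 0.0004
```

```bash
python3 tip.py -44 44 13 45
```

```text
t 31.3 EDGE in bore mm [ 43.7 -44.3   8.1] F 7.2 w 0.0004 J5 0.52 lean [-12.8   0.2  -0.1]
up [ -0.1  -8.1 -36. ] across [ 88.2 -85.7  19.1] down [ 0.1  7.1 31.2] direct [ 88.1 -86.8  14.3]
```

Continuing at P2 until the hard stop shows in the force.

Call:
step_arm([
  [0,0.0002,0.001,0,0,0,1],
  [0,0,0,0,0,0,1],
])

```text
t: 31.47
tcp_pos: [0.6138, 0.152, 0.1604]
orientation: [1.937, 2.187, 0.33]
wrist_force: [-4.1, -1.6, 6.8]
width: 0.0003
```

```bash
python3 tip.py -44 44 13 44
```

```text
t 31.47 EDGE in bore mm [ 43.8 -44.3   7.1] F 8.0 w 0.0003 J5 0.51 lean [-12.7   0.2  -0.1]
up [ -0.1  -8.1 -36. ] across [ 88.2 -85.8  19.1] down [ 0.1  6.8 30.2] direct [ 88.2 -87.1  13.4]
```

Call:
step_arm([
  [0,-0.0081,-0.036,0,0,0,1],
  [0.022,-0.0215,0.0048,0,0,0,1],
  [0.022,-0.0215,0.0048,0,0,0,1],
  [0.022,-0.0214,0.0048,0,0,0,1],
  [0.0222,-0.0214,0.0047,0,0,0,1],
  [0,0.0034,0.0151,0,0,0,1],
  [0,0.0034,0.0151,0,0,0,1],
  [0,0,0,0,0,0,1],
  [0,0.0003,0.0015,0,0,0,1],
  [0,0.0003,0.0015,0,0,0,1],
])

```text
t: 32.3
tcp_pos: [0.5264, 0.23, 0.1186]
orientation: [1.938, 2.187, 0.33]
wrist_force: [0.2, -0.1, 0.4]
width: 0.0006
```

```bash
python3 tip.py
```

```text
t 32.3 EDGE in bore mm [-43.9  43.9   9.5] F 0.2 w 0.0006 J5 0.36 lean [-12.7   0.2  -0.2]
```

Call:
step_arm([
  [0,0.0002,0.001,0,0,0,1],
  [0,0.0002,0.001,0,0,0,1],
  [0,0,0,0,0,0,1],
])

```text
t: 32.55
tcp_pos: [0.5275, 0.2302, 0.1167]
orientation: [1.938, 2.187, 0.33]
wrist_force: [-2.7, -1.1, 5.4]
width: 0.0005
```

```bash
python3 tip.py
```

```text
t 32.55 EDGE in bore mm [-43.9  43.9   7.3] F 6.1 w 0.0005 J5 0.35 lean [-12.7   0.2  -0.1]
```

Call:
step_arm([
  [0,0.0002,0.001,0,0,0,1],
  [0,0,0,0,0,0,1],
])

```text
t: 32.72
tcp_pos: [0.5279, 0.2304, 0.1159]
orientation: [1.938, 2.187, 0.331]
wrist_force: [-3.8, -0.9, 7.6]
width: 0.0005
```

```bash
python3 tip.py 44 44 13 44
```

```text
t 32.72 EDGE in bore mm [-43.9  44.    6.4] F 8.5 w 0.0005 J5 0.35 lean [-12.7   0.2  -0.1]
up [ -0.1  -8.3 -36.6] across [  0.2  85.7 -19.3] down [ 0.1  6.8 30.2] direct [  0.1  84.3 -25.7]
```

Call:
step_arm([
  [0,-0.0083,-0.0366,0,0,0,1],
  [0,0.0286,-0.0065,0,0,0,1],
  [0,0.0286,-0.0064,0,0,0,1],
  [0,0.0285,-0.0064,0,0,0,1],
  [0,0.0034,0.0151,0,0,0,1],
  [0,0.0034,0.0151,0,0,0,1],
  [0,0,0,0,0,0,1],
  [0,0.0003,0.0015,0,0,0,1],
  [0,0.0003,0.0015,0,0,0,1],
])

```text
t: 33.47
tcp_pos: [0.6013, 0.2394, 0.1624]
orientation: [1.938, 2.188, 0.329]
wrist_force: [-0.3, 0.0, 0.5]
width: 0.0003
```

```bash
python3 tip.py
```

```text
t 33.47 EDGE in bore mm [43.4 43.9  9.6] F 0.6 w 0.0003 J5 0.55 lean [-12.8   0.2  -0.1]
```

Call:
step_arm([
  [0,0.0002,0.001,0,0,0,1],
  [0,0.0002,0.001,0,0,0,1],
  [0,0,0,0,0,0,1],
])

```text
t: 33.72
tcp_pos: [0.6024, 0.2397, 0.1609]
orientation: [1.937, 2.188, 0.33]
wrist_force: [-2.7, -0.7, 6.0]
width: 0.0004
```

```bash
python3 tip.py
```

```text
t 33.72 EDGE in bore mm [43.6 44.   7.9] F 6.6 w 0.0004 J5 0.55 lean [-12.7   0.2  -0.1]
```

Call:
step_arm([
  [0,0.0002,0.001,0,0,0,1],
  [0,0,0,0,0,0,1],
])

```text
t: 33.88
tcp_pos: [0.6028, 0.2397, 0.1602]
orientation: [1.938, 2.187, 0.33]
wrist_force: [-3.9, -1.6, 6.4]
width: 0.0002
```

```bash
python3 tip.py -44 -44 13 44
```

```text
t 33.88 EDGE in bore mm [43.6 44.1  7. ] F 7.6 w 0.0002 J5 0.55 lean [-12.7   0.2  -0.1]
up [ -0.1  -8.1 -36.1] across [-88.2 -85.2  19.5] down [ 0.1  6.8 30.2] direct [-88.2 -86.5  13.7]
```

Call:
step_arm([
  [0,0.0002,0.001,0,0,0,1],
  [0,0,0,0,0,0,1],
])

```text
t: 34.05
tcp_pos: [0.6032, 0.2397, 0.1597]
orientation: [1.937, 2.187, 0.331]
wrist_force: [-5.4, -1.6, 9.3]
width: 0.0005
```

```bash
python3 tip.py -44 -44 12 43
```

```text
t 34.05 EDGE in bore mm [43.7 44.   6.3] F 10.9 w 0.0005 J5 0.54 lean [-12.7   0.2  -0.1]
up [ -0.1  -8.1 -35.8] across [-88.2 -85.4  19.6] down [ 0.1  6.8 30.2] direct [-88.2 -86.6  14. ]
```

Call:
step_arm([
  [0,0.0002,0.001,0,0,0,1],
  [0,0,0,0,0,0,1],
])

```text
t: 34.22
tcp_pos: [0.6034, 0.2398, 0.1594]
orientation: [1.937, 2.187, 0.33]
wrist_force: [-10.9, -2.7, 16.9]
width: 0.0005
```

```bash
python3 tip.py -44 -44 12 43
```

```text
t 34.22 EDGE in bore mm [43.7 44.   6.1] F 20.2 w 0.0005 J5 0.54 lean [-12.7   0.2  -0.1]
up [ -0.1  -8.1 -36. ] across [-88.2 -85.4  19.6] down [ 0.1  6.8 30.2] direct [-88.2 -86.7  13.8]
```

P1 has reached the hard stop: 20 N with no more sinking, at 6.1 mm. That reads as home in my frame, which is about 1.9 mm off. Now P3.

Call:
step_arm([
  [0,-0.0081,-0.036,0,0,0,1],
  [-0.022,-0.0214,0.0049,0,0,0,1],
  [-0.022,-0.0214,0.0049,0,0,0,1],
  [-0.022,-0.0213,0.0049,0,0,0,1],
  [-0.0222,-0.0213,0.0049,0,0,0,1],
  [0,0.0034,0.0151,0,0,0,1],
  [0,0.0034,0.0151,0,0,0,1],
  [0,0,0,0,0,0,1],
  [0,0.0003,0.0015,0,0,0,1],
  [0,0.0003,0.0015,0,0,0,1],
])

```text
t: 35.05
tcp_pos: [0.5379, 0.143, 0.1167]
orientation: [1.937, 2.188, 0.33]
wrist_force: [-2.1, -1.5, 0.4]
width: 0.0004
```

```bash
python3 tip.py
```

```text
t 35.05 EDGE in bore mm [-44.3 -43.9   7.5] F 1.5 w 0.0004 J5 0.31 lean [-12.7   0.2  -0.1]
```

Call:
step_arm([
  [0,0.0002,0.001,0,0,0,1],
  [0,0.0002,0.001,0,0,0,1],
  [0,0,0,0,0,0,1],
])

```text
t: 35.3
tcp_pos: [0.5384, 0.143, 0.1153]
orientation: [1.937, 2.188, 0.33]
wrist_force: [-6.5, -2.8, 10.6]
width: 0.0005
```

```bash
python3 tip.py
```

```text
t 35.3 EDGE in bore mm [-44.5 -44.    6.1] F 12.6 w 0.0005 J5 0.31 lean [-12.8   0.2  -0.1]
```

Call:
step_arm([
  [0,0.0002,0.001,0,0,0,1],
  [0,0,0,0,0,0,1],
])

```text
t: 35.47
tcp_pos: [0.5386, 0.143, 0.1151]
orientation: [1.937, 2.188, 0.33]
wrist_force: [-12.3, -4.6, 21.5]
width: 0.0004
```

```bash
python3 tip.py 44 -44 12 43
```

```text
t 35.47 EDGE in bore mm [-44.5 -44.    5.8] F 25.0 w 0.0004 J5 0.31 lean [-12.7   0.2  -0.1]
up [ -0.1  -8.2 -36.3] across [  0.1  86.3 -19.5] down [ 0.1  6.8 30.2] direct [  0.1  84.9 -25.5]
```

P3 is hard at 5.8 mm. Now P2.

Call:
step_arm([
  [0,-0.0082,-0.0363,0,0,0,1],
  [0,0.0288,-0.0065,0,0,0,1],
  [0,0.0288,-0.0065,0,0,0,1],
  [0,0.0287,-0.0065,0,0,0,1],
  [0,0.0034,0.0151,0,0,0,1],
  [0,0.0034,0.0151,0,0,0,1],
  [0,0,0,0,0,0,1],
  [0,0.0003,0.0015,0,0,0,1],
  [0,0.0003,0.0015,0,0,0,1],
])

```text
t: 36.22
tcp_pos: [0.6135, 0.1522, 0.1609]
orientation: [1.938, 2.188, 0.33]
wrist_force: [0.0, -0.1, -1.3]
width: 0.0005
```

```bash
python3 tip.py
```

```text
t 36.22 EDGE in bore mm [ 43.8 -44.1   7.7] F -1.2 w 0.0005 J5 0.52 lean [-12.8   0.2  -0.1]
```

Call:
step_arm([
  [0,0.0002,0.001,0,0,0,1],
  [0,0.0002,0.001,0,0,0,1],
  [0,0,0,0,0,0,1],
])

```text
t: 36.47
tcp_pos: [0.6144, 0.1522, 0.1596]
orientation: [1.937, 2.188, 0.33]
wrist_force: [-5.0, -1.0, 7.8]
width: 0.0003
```

```bash
python3 tip.py
```

```text
t 36.47 EDGE in bore mm [ 43.9 -44.2   6.2] F 9.3 w 0.0003 J5 0.51 lean [-12.7   0.2  -0.1]
```

Call:
step_arm([
  [0,0.0002,0.001,0,0,0,1],
  [0,0,0,0,0,0,1],
])

```text
t: 36.63
tcp_pos: [0.6145, 0.1523, 0.1594]
orientation: [1.937, 2.188, 0.33]
wrist_force: [-11.2, -0.9, 15.5]
width: 0.0005
```

```bash
python3 tip.py -44 44 12 43
```

```text
t 36.63 EDGE in bore mm [ 43.9 -44.1   5.9] F 19.1 w 0.0005 J5 0.51 lean [-12.7   0.2  -0.1]
up [ -0.1  -8.2 -36.2] across [ 88.  -85.9  19.1] down [ 0.1  6.8 30.2] direct [ 88.  -87.3  13.2]
```

P2 is hard at 5.9 mm. Now P4.

Call:
step_arm([
  [0,-0.0082,-0.0362,0,0,0,1],
  [0.022,-0.0215,0.0048,0,0,0,1],
  [0.022,-0.0215,0.0048,0,0,0,1],
  [0.022,-0.0215,0.0048,0,0,0,1],
  [0.022,-0.0214,0.0047,0,0,0,1],
  [0,0.0034,0.0151,0,0,0,1],
  [0,0.0034,0.0151,0,0,0,1],
  [0,0,0,0,0,0,1],
  [0,0.0003,0.0015,0,0,0,1],
  [0,0.0003,0.0015,0,0,0,1],
])

```text
t: 37.47
tcp_pos: [0.5272, 0.2299, 0.1171]
orientation: [1.938, 2.187, 0.33]
wrist_force: [0.3, 1.0, 1.2]
width: 0.0004
```

```bash
python3 tip.py
```

```text
t 37.47 EDGE in bore mm [-43.9  43.7   7.8] F 0.8 w 0.0004 J5 0.35 lean [-12.7   0.2  -0.2]
```

Call:
step_arm([
  [0,0.0002,0.001,0,0,0,1],
  [0,0.0002,0.001,0,0,0,1],
  [0,0,0,0,0,0,1],
])

```text
t: 37.72
tcp_pos: [0.5281, 0.23, 0.1156]
orientation: [1.938, 2.187, 0.33]
wrist_force: [-4.4, -1.0, 7.6]
width: 0.0002
```

```bash
python3 tip.py
```

```text
t 37.72 EDGE in bore mm [-43.9  43.7   6.1] F 8.8 w 0.0002 J5 0.35 lean [-12.7   0.2  -0.2]
```

Call:
step_arm([
  [0,0.0002,0.001,0,0,0,1],
  [0,0,0,0,0,0,1],
])

```text
t: 37.88
tcp_pos: [0.5283, 0.2301, 0.1155]
orientation: [1.938, 2.187, 0.331]
wrist_force: [-10.1, -3.5, 18.0]
width: 0.0007
```

```bash
python3 tip.py 44 44 12 43
```

```text
t 37.88 EDGE in bore mm [-43.8  43.7   5.9] F 20.8 w 0.0007 J5 0.35 lean [-12.7   0.2  -0.1]
up [ -0.1  -8.2 -36.2] across [  0.5  85.7 -19.3] down [ 0.1  6.8 30.2] direct [  0.5  84.3 -25.3]
```

All four points are hard at 5.8 to 6.1 mm. I run a verification round to be sure none rose again.

Call:
step_arm([
  [0,-0.0082,-0.0362,0,0,0,1],
  [-0.022,0.0215,-0.0048,0,0,0,1],
  [-0.022,0.0215,-0.0048,0,0,0,1],
  [-0.022,0.0215,-0.0048,0,0,0,1],
  [-0.022,0.0214,-0.0048,0,0,0,1],
  [0,0.0034,0.0151,0,0,0,1],
  [0,0.0034,0.0151,0,0,0,1],
  [0,0,0,0,0,0,1],
  [0,0.0003,0.0015,0,0,0,1],
  [0,0.0003,0.0015,0,0,0,1],
  [0,0.0003,0.0015,0,0,0,1],
])

```text
t: 38.8
tcp_pos: [0.6139, 0.1523, 0.1597]
orientation: [1.937, 2.188, 0.33]
wrist_force: [-0.5, -0.5, 1.1]
width: 0.0006
```

```bash
python3 tip.py
```

```text
t 38.8 EDGE in bore mm [ 43.5 -44.    6.4] F 1.2 w 0.0006 J5 0.51 lean [-12.7   0.2  -0.1]
```

Call:
step_arm([
  [0,0.0003,0.0015,0,0,0,1],
  [0,0,0,0,0,0,1],
])

```text
t: 38.97
tcp_pos: [0.6142, 0.1524, 0.1592]
orientation: [1.937, 2.188, 0.33]
wrist_force: [-8.9, -2.1, 13.1]
width: 0.0002
```

```bash
python3 tip.py 44 44 12 43
```

```text
t 38.97 EDGE in bore mm [ 43.6 -44.    5.9] F 15.9 w 0.0002 J5 0.51 lean [-12.7   0.2  -0.1]
up [ -0.1  -8.2 -36.2] across [88.   0.2 -0.3] down [ 0.1  6.8 30.2] direct [88.  -1.1 -6.3]
```

P2 did not rise: no contact force until 6.4 mm, then hard. Same check at P1 and P3.

Call:
step_arm([
  [0,-0.0082,-0.0362,0,0,0,1],
  [0.0293,0.0001,-0.0001,0,0,0,1],
  [0.0293,0.0001,-0.0001,0,0,0,1],
  [0.0293,0,-0.0001,0,0,0,1],
  [0,0.0034,0.0151,0,0,0,1],
  [0,0.0034,0.0151,0,0,0,1],
  [0,0,0,0,0,0,1],
  [0,0.0003,0.0015,0,0,0,1],
  [0,0.0003,0.0015,0,0,0,1],
  [0,0.0003,0.0015,0,0,0,1],
])

```text
t: 39.8
tcp_pos: [0.6035, 0.2391, 0.1599]
orientation: [1.938, 2.187, 0.331]
wrist_force: [-0.6, -0.7, 1.6]
width: 0.0002
```

```bash
python3 tip.py
```

```text
t 39.8 EDGE in bore mm [44.  43.4  6.5] F 1.8 w 0.0002 J5 0.54 lean [-12.7   0.2  -0.2]
```

Call:
step_arm([
  [0,0.0003,0.0015,0,0,0,1],
  [0,0,0,0,0,0,1],
])

```text
t: 39.97
tcp_pos: [0.6038, 0.2392, 0.1595]
orientation: [1.938, 2.187, 0.33]
wrist_force: [-8.7, -2.2, 13.2]
width: 0.0005
```

```bash
python3 tip.py -44 -44 12 43
```

```text
t 39.97 EDGE in bore mm [44.  43.4  6. ] F 15.9 w 0.0005 J5 0.54 lean [-12.7   0.2  -0.2]
up [ -0.1  -8.2 -36.1] across [-87.6 -85.6  19.7] down [ 0.1  6.8 30.2] direct [-87.6 -86.9  13.8]
```

Call:
step_arm([
  [0,-0.0082,-0.0361,0,0,0,1],
  [-0.0219,-0.0214,0.0049,0,0,0,1],
  [-0.0219,-0.0214,0.0049,0,0,0,1],
  [-0.0219,-0.0214,0.0049,0,0,0,1],
  [-0.0219,-0.0214,0.005,0,0,0,1],
  [0,0.0034,0.0151,0,0,0,1],
  [0,0.0034,0.0151,0,0,0,1],
  [0,0,0,0,0,0,1],
  [0,0.0003,0.0015,0,0,0,1],
  [0,0.0003,0.0015,0,0,0,1],
  [0,0.0003,0.0015,0,0,0,1],
])

```text
t: 40.88
tcp_pos: [0.5385, 0.1433, 0.1156]
orientation: [1.937, 2.188, 0.33]
wrist_force: [-0.5, 0.2, 0.4]
width: 0.0004
```

```bash
python3 tip.py
```

```text
t 40.88 EDGE in bore mm [-44.2 -43.6   6.3] F 0.6 w 0.0004 J5 0.31 lean [-12.7   0.2  -0.1]
```

Call:
step_arm([
  [0,0.0003,0.0015,0,0,0,1],
  [0,0,0,0,0,0,1],
])

```text
t: 41.05
tcp_pos: [0.5387, 0.1434, 0.1152]
orientation: [1.937, 2.188, 0.331]
wrist_force: [-10.1, -3.1, 19.0]
width: 0.0002
```

```bash
python3 tip.py
```

```text
t 41.05 EDGE in bore mm [-44.3 -43.6   5.8] F 21.6 w 0.0002 J5 0.31 lean [-12.7   0.2  -0.1]
```

Call:
step_arm([
  [0,-0.008,-0.035,0,0,0,1],
  [0,-0.015,-0.035,0,0,0,1],
  [0,-0.025,-0.03,0,0,0,1],
  [0,-0.03,-0.025,0,0,0,1],
  [0,-0.035,-0.015,0,0,0,1],
  [0,-0.035,-0.01,0,0,0,1],
  [0,0,0,0,0,0,1],
  [0,0,0,0,0,0,1],
])

```text
t: 41.72
tcp_pos: [0.3536, 0.1211, 0.2139]
orientation: [1.936, 2.187, 0.332]
wrist_force: [1.1, -0.3, 0.5]
width: 0.001
```

```bash
python3 tip.py; python3 flange.py fin -1
```

```text
t 41.72 EDGE in bore mm [-156.4  -42.8  184.5] F -0.1 w 0.001 J5 0.44 lean [-12.7   0.2  -0.1]
top sat/val face 7.0 117.0
side sat/val face 11.0 150.0
```

View pics/fin.png

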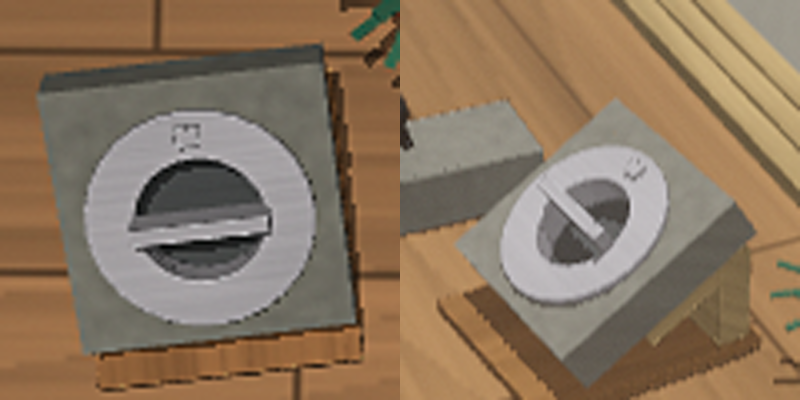

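View pics/finf.png

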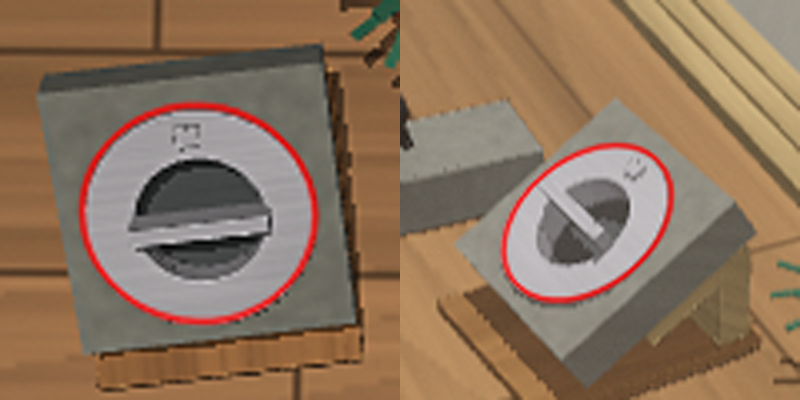

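```bash
python3 - <<'E'
from rig import env,optics,ticket,cut_out
import cv2,numpy as np
t=optics.camera("top")["frame"];a=cv2.imread("pics/top0.png")
for n,(l,tt,r,b) in dict(pot=(277,143,336,195),paver=(135,223,181,293),cobble=(460,242,498,278),orange=(336,287,395,343),brown=(407,301,466,358)).items():
    print(n,np.abs(t[tt:b,l:r].astype(int)-a[tt:b,l:r]).mean().round(1))
cv2.imwrite("pics/end.png",t); print(env.get_state()["t"],env.get_state()["wrist_force"])
ticket.job_done()
E
```

```text
pot 1.2
paver 1.3
cobble 1.3
orange 1.4
brown 1.2
41.8667 [-0.05288514 -0.20554207 -0.93144603]
the job is handed in; nothing more can be done
```

View pics/end.png

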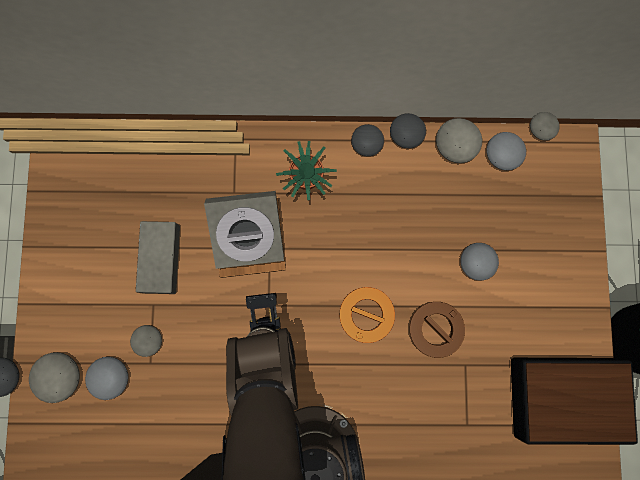

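The can sits in the collar, driven flush on the block, and I handed the job in at 41.9 s. I picked it up by its bar and set it in with its notch over the lug. It passed the height where a missed lug would have stopped it, with no contact. Then I let go and tapped it home with closed fingers at four points on the flange, mostly about 3 to 6 mm at a time, alternating opposite sides and never touching the bar.

**Last checks that passed**
- **Seating:** all four tap points came to a hard stop (16–25 N) at the same level within about 0.3 mm. Going round again, three of them (all but downhill-left) had not risen.
- **Pictures:** both cameras show the flange flush on the block, with the hand clear of the can.
- **Bystanders:** the pot, paver, cobble and both look-alikes are unchanged in the top view.

**What disagreed or was not measured**
- The hard stop read about 2 mm below where my camera fit put it. That is about the size of the calibration error.
- The top view suggests the can sits 1–2 mm downhill of the bore centre I estimated.
- The fit for the collar's starting tilt was poor and I did not use it, so the tilt was only judged from the touch heights while tapping. By those it stayed under about 0.05 rad, against the 0.085 limit.
- The first try at a downhill tap point ran into the wrist joint's range limit without contact. I leaned the tool 12° towards vertical for that tap and all later ones.

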